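# Lay carved wooden ornaments on their pattern boards

## Robot

A 6-joint arm with a two-finger parallel gripper is mounted at the origin on the work surface. World frame = base frame: x ahead of the robot, y to its left, z up, the work surface at z = 0. Lengths are in mm, angles in degrees, forces in N, time in s.
With the tool pointing down it reaches from about 300 to 850 mm from the base axis. Payload 4.2 kg.
Tool frame: the origin (TCP) lies between the finger pads; the fingertips stand 14 mm ahead of it and the grasp point (between the pads) lies 5 mm behind it; z points along the fingers, y is the line along which they close (so a half turn about z gives the same grasp; the last joint's range is limited). The gripper opens to 91 mm and grips with 3 to 60 N. Pads are 32 mm wide; open, the fingers measure 118 mm over their backs; the gripper's body (76 mm by 178 mm) begins 60 mm behind the grasp point.
Start: joints at [-73.912, 18.312, 89.639, -0, 72.044, -1.146], TCP at [170.366, -549.197, 227.976] pointing down, gripper open.
Joint ranges: [-177.97, 177.97], [-48.28, 115.42], [12.27, 149.76], [-77.06, 257.06], [2.81, 150.46], [-146.56, 146.56]. Speed limits (degrees/s): [147.25, 147.25, 180, 180, 180, 180].

## Interface

Orientations are given as [roll, pitch, yaw] about the fixed x, y, z axes, in that order (R = Rz(yaw) Ry(pitch) Rx(roll)).
In Python, from workcell import * gives the robot as it stands. The module is installed in compiled form; this text tells all that it offers.
- The arm moves only by the tool send_rows, never from a script. Its argument "deltas" is a list of rows, each a list of 2 entries, a list of its own where there are three numbers: the shift along the tool's x, y, z normalised to -1 to 1, where 1 is 0.5 m, then the turn, a rotation vector about the tool's x, y, z normalised to -1 to 1, where 1 is 0.5 rad. A call has 1 to 10 rows; each row shifts and turns the commanded pose from where the row before left it, along the tool's axes as they then stand; what a row does not reach is not made up. A row lasts 1/10 s, in which the tool goes at most 50 mm and 8.59 degrees, less where a joint would pass 70% of its speed; a pose out of reach is approached as far as the arm can. A call with a number of a shift or a turn outside -1 to 1 is refused whole. A call with a gripper value outside its range is refused whole. "grip" is the closure, from 0 (fully open) to 1 (shut), set as the call begins (left out, the last holds). The fingers move at their own pace and stop on an object; "grip_force" is the grip in N (left out, the last holds). Time passes only in rows, so rows that do not move let the fingers close. It gives the time, the measured TCP pose, the force, the opening and the grip force at its end, in the units of the state.
- state(): the state, without advancing time (a new reading comes with each control period).
- grab_frame(name): name is "scene" or "top" or "wrist"; returns the picture (420x560x3 uint8, red, green, blue); there is no depth.
- calibration(name): a dict with "mtx" (3x3 intrinsics, pixels), "R" (3x3) and "t" (3): a world point X has camera coordinates R X + t. Camera axes: x right, y down, z forward; pixel columns grow to the right and rows downward; lengths in mm; the calibration is good to about 2 mm. A picture is of the moment at which its call begins: read the wrist's pose just before it. calibration takes no time and is no camera call; for the wrist camera it gives the pose at the moment of the call.
- job_done(): hands the job in; it is judged then, once.
Trained networks look in the newest picture that a camera, given by its name, has taken for a name from the list of things; names that differ only in an ending like _2 or _b are one class to them, and where a whole thing is asked for, a point or a joint stands for the part that bears it (a point fixed in the world has none). Each returns a list of dicts, best first, with "p" (0 to 1); they miss things now and then, are a little off and sometimes report something else, mostly with a low value. They report only what shows in the picture. A call takes as long as a camera call. They do not tell look-alikes from the thing itself.
- trace(camera, label): "pixels" (420x560 bool, what is visible of it) and "bbox" ([left, top, width, height] in pixels, round what is visible of it).
The state is a dict: "time_s": time; "qpos": joint angles; "qvel": joint speeds; "effort": joint torques, N m; "ee_pos": TCP position; "ee_rot": TCP orientation; "force": force on the tool from outside, world axes, zero at the start; "torque": the same for the moment, N m; "gripper_width": finger opening in mm; "gripper_force": force on a finger pad.
Only numpy, scipy, OpenCV 4.12 (cv2) and the standard library are available. Lean on these libraries where they do the work, as an engineer would, in place of code of your own. Each camera call takes 0.05 s, during which the arm holds its last target. There are 200 camera calls.

## Task

Four pale wooden ornaments lie about on the bench among four white pattern boards, each board marked with the black silhouette of one of them. Lay every ornament flat on the board that shows its shape, centred on the silhouette and turned to line up with it (the round one may be turned any way), and let go of it. Leave the yellow tape measure and the glue jar alone.

Things in the scene. Friction and masses are not known exactly. Their poses are not given: they have to be found in the camera images.
- rosette: Round pale wooden rosette with eight lobes and a small dark dot in its middle, 57 mm across, 20 mm thick; can be gripped across the diameter in any direction. Lies flat on the bench at the start, turned any way; weighs about 30 to 65 g. Origin at the centre of its underside, z up.
- cross: Pale wooden plus-shaped cross, 56 by 56 mm over its arms, arms 22 mm wide, 20 mm thick; its arms run along its x and y axes, and it can be gripped across two arm ends that face away from each other (56 mm). Lies flat on the bench at the start, turned any way; weighs about 30 to 65 g. Origin at the centre of its underside, z up.
- frame: Square pale wooden frame with a square hole, 52 by 52 mm outside, 30 by 30 mm hole, 20 mm thick; its sides run along its x and y axes, and it can be gripped across its width (52 mm). Lies flat on the bench at the start, turned any way; weighs about 30 to 65 g. Origin at the centre of its underside, z up.
- strip: Long pale wooden strip with scalloped edges and five dark dots, 100 mm long (its x axis), 26 mm wide (its y axis), 20 mm thick; can be gripped across its width at the middle. Lies flat on the bench at the start, turned any way; weighs about 30 to 65 g. Origin at the centre of its underside, z up.
- rosette_board: Pattern board for the rosette, 92 by 92 mm. Pale board 6 mm thick, fixed to the bench, origin at the centre of its underside, so its top face is 6 mm above the origin; it may be turned any way. In its middle a flat black silhouette (3 mm larger all round than the piece). The silhouette is round with eight lobes.
- cross_board: Pattern board for the cross, 92 by 92 mm. Pale board 6 mm thick, fixed to the bench, origin at the centre of its underside, so its top face is 6 mm above the origin; it may be turned any way. In its middle a flat black silhouette (3 mm larger all round than the piece). The silhouette is a plus whose arms run along the board's x and y axes.
- frame_board: Pattern board for the square frame, 92 by 92 mm. Pale board 6 mm thick, fixed to the bench, origin at the centre of its underside, so its top face is 6 mm above the origin; it may be turned any way. In its middle a flat black silhouette (3 mm larger all round than the piece). The silhouette is a square ring with a white middle, sides along the board's x and y axes.
- strip_board: Pattern board for the long strip, 130 mm (its x axis) by 60 mm (its y axis). Pale board 6 mm thick, fixed to the bench, origin at the centre of its underside, so its top face is 6 mm above the origin; it may be turned any way. In its middle a flat black silhouette (3 mm larger all round than the piece). The silhouette is a scalloped strip along the board's x axis.
- tape: Yellow tape measure with a black round label, 70 by 60 mm, 34 mm high, lying loose among the boards and ornaments; to be left alone. Origin at the centre of its underside.
- glue: White glue jar with an orange cap, 56 mm across, 70 mm high, standing loose among the boards and ornaments; to be left alone. Origin at the centre of its underside.
Not all that is in view belongs to the job. Leave any orange look-alike of the rosette_board alone. What is shaped like the frame_board but purple is not meant.

How it is judged:
By the outcome, as a careful person would: the job done as asked, in the order asked, and still so for the second after the job is handed in, with the robot touching nothing.
It also fails if it takes over 96 s, if anything falls off the work surface, if the arm or the gripper's body presses on something with over 40 N, if the wrist force passes 120 N, or if a joint passes its speed limit or range.

## Working session

There is one attempt and no reset: what is moved stays moved. The work goes in short steps, Python scripts to look and compute and a tool call to move; the robot and the scene stay as the last step left them, time stands still between calls to the robot, and variables do not carry over. Pictures are saved under pics/ and viewed, at most 16 in all, crops included, and the job is handed in when it is done.

Besides the shell and the picture viewer there is one more tool, called by a JSON object that holds its "op" and its "data". send_rows: Moves the arm, as the interface text tells. Scaled input: -1 to 1 covers 0.5 m each way for a shift and 0.5 rad each way for a turn. Its arguments: {"type":"object","properties":{"deltas":{"type":"array","items":{"type":"array"}},"grip":{"type":"number"},"grip_force":{"type":"number"}},"required":["deltas"]}

```bash
mkdir -p pics; cat > h.py <<'E'
from workcell import *
import numpy as np, cv2
def save(img,n): cv2.imwrite('pics/'+n,cv2.cvtColor(img,cv2.COLOR_RGB2BGR))
def ray(cal,px,z):
    px=np.atleast_2d(px).astype(float)
    d=np.c_[px,np.ones(len(px))]@np.linalg.inv(cal['mtx']).T@cal['R']
    o=-cal['R'].T@cal['t']
    return o+d*((z-o[2])/d[:,2])[:,None]
E
python3 - <<'E'
from h import *
for n in('top','scene'):
    im=grab_frame(n); save(im,n+'0.png'); np.save(n+'0.npy',im)
    c=calibration(n); print(n,np.round(-c['R'].T@c['t']),c['mtx'].round(1).tolist())
s=state();print(s['time_s'],s['ee_pos'],s['ee_rot'],s['gripper_width'])
E
```

```text
top [ 310.   -5. 1254.] [[505.8, 0.0, 283.3], [0.0, 505.8, 203.0], [0.0, 0.0, 1.0]]
scene [1508.  210. 1228.] [[535.3, 0.0, 284.5], [0.0, 535.3, 218.5], [0.0, 0.0, 1.0]]
0.1 [ 170.2401924  -548.77836967  227.20965968] [-1.79909489e+02 -1.43931784e-03  1.72332871e+01] 91.4425412151924
```

View pics/top0.png

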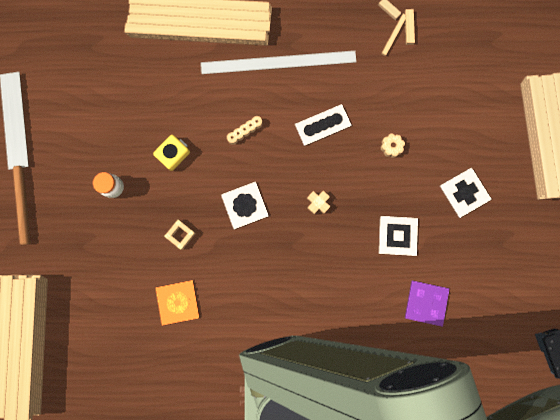

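View pics/scene0.png

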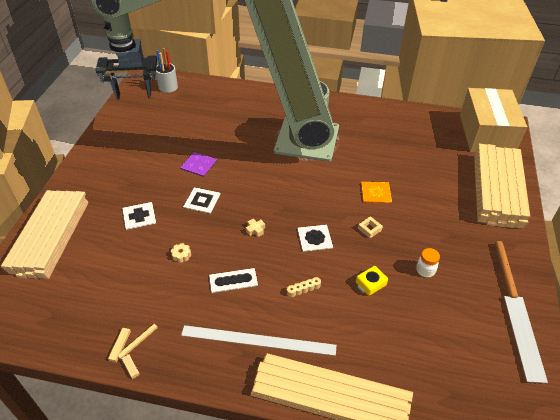

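The top view shows these pixel positions:
- **Ornaments:** strip (244,129), rosette (393,145), cross (318,203) and frame (179,235).
- **Boards:** strip (323,124), rosette (245,205), cross (466,192) and frame (398,236).
- **Candidates:** for rosette_board, white (245,205) or orange (178,302). For frame_board, white (398,236) or purple (428,303). The white ones fit, because the task rules out the orange and purple ones.

I'll confirm this in one crop and measure.

```bash
cat >> h.py <<'E'
H={'rosette':20,'cross':20,'frame':20,'strip':20,'rosette_board':6,'cross_board':6,'frame_board':6,'strip_board':6}
def meas(cam,lab,dz=0,near=None):
    "world centre, long-axis angle (deg), sizes, from best white/pale trace"
    cal=calibration(cam); out=[]
    for r in trace(cam,lab)[:3]:
        m=r['pixels'].astype(np.uint8)
        if m.sum()<20: continue
        cs,_=cv2.findContours(m,cv2.RETR_EXTERNAL,cv2.CHAIN_APPROX_NONE)
        c=max(cs,key=cv2.contourArea)[:,0,:]
        w=ray(cal,c,H[lab]+dz)[:,:2].astype(np.float32)
        (cx,cy),(a,b),t=cv2.minAreaRect(w)
        if a<b: a,b,t=b,a,t+90
        out.append((r['p'],r['bbox'],(round(cx,1),round(cy,1)),(round(a,1),round(b,1)),round(t,1)))
    return out
E
python3 - <<'E'
from h import *
im=np.load('top0.npy'); save(cv2.resize(im[90:340,140:500],None,fx=2.2,fy=2.2,interpolation=cv2.INTER_CUBIC),'crop.png')
for l in H:
  for r in meas('top',l): print(l,r)
E
```

```text
rosette (0.66, [383.1, 133.0, 21.2, 21.3], (605.1, -265.9), (55.3, 53.3), 123.6)
cross (0.76, [307.0, 191.6, 22.4, 21.9], (465.6, -80.3), (49.7, 46.7), 179.4)
frame (0.62, [165.4, 222.7, 31.5, 27.3], (386.5, 260.4), (55.2, 52.7), 52.6)
strip (0.6, [229.7, 115.4, 33.6, 28.8], (647.5, 102.2), (100.3, 30.6), 124.2)
rosette_board (0.66, [157.4, 282.9, 42.4, 44.3], (222.3, 265.5), (92.3, 92.0), 101.0)
rosette_board (0.63, [223.9, 182.5, 44.7, 49.2], (460.3, 103.7), (93.7, 92.3), 21.2)
rosette_board (0.21, [441.2, 169.3, 48.9, 47.7], (488.6, -445.0), (93.4, 93.0), 119.3)
cross_board (0.83, [441.0, 166.1, 48.6, 52.9], (488.7, -446.2), (94.4, 91.8), 119.0)
frame_board (0.89, [408.4, 281.4, 37.3, 43.8], (218.6, -340.5), (91.9, 91.1), 77.4)
frame_board (0.71, [379.8, 217.2, 38.2, 37.5], (382.0, -275.4), (93.7, 92.5), 86.1)
strip_board (0.69, [296.6, 105.9, 48.1, 41.1], (664.3, -96.1), (132.2, 62.4), 112.4)
```

View pics/crop.png

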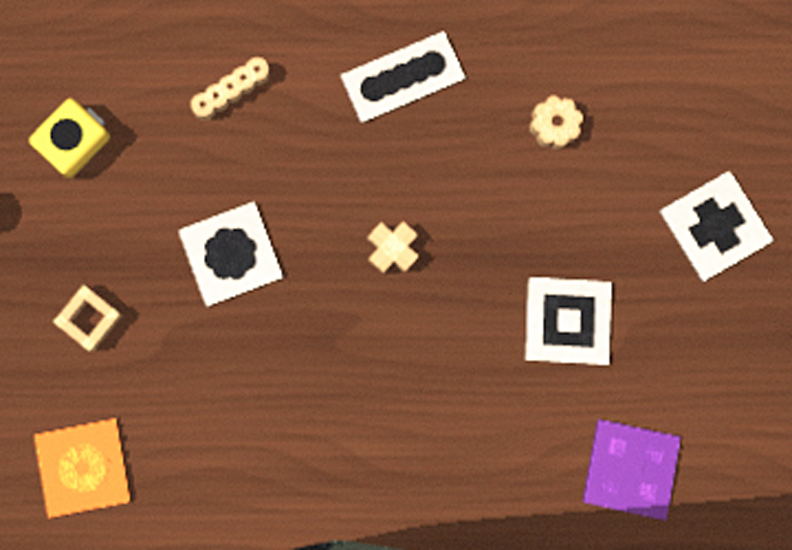

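The crop confirms it: the four white boards carry the silhouettes, and the orange and purple ones are decoys. Next come a shape fitter and a move planner.

```bash
cat >> h.py <<'E'
from scipy.spatial.transform import Rotation as Ro
from scipy.optimize import minimize
def outline(k,g=0):
    k=k.split('_')[0]; S=4  # raster px/mm -> contours
    I=np.zeros((600,600),np.uint8); c=300
    def rect(a,b,v): cv2.rectangle(I,(int(c-a*S),int(c-b*S)),(int(c+a*S),int(c+b*S)),v,-1)
    if k=='cross': rect(28+g,11+g,1);rect(11+g,28+g,1)
    if k=='frame': rect(26+g,26+g,1);rect(15-g,15-g,0)
    if k=='strip':
        rect(42+g,9+g,1)
        for i in range(-2,3): cv2.circle(I,(int(c+i*18.5*S),c),int((13+g)*S),1,-1)
    if k=='rosette':
        cv2.circle(I,(c,c),int((22+g)*S),1,-1)
        for i in range(8): cv2.circle(I,(int(c+20.5*S*np.cos(i*np.pi/4)),int(c+20.5*S*np.sin(i*np.pi/4))),int((8+g)*S),1,-1)
    cs,_=cv2.findContours(I,cv2.RETR_CCOMP,cv2.CHAIN_APPROX_NONE)
    return [(q[::3,0,:]-c)/S for q in cs]
def render(cal,k,p,shape,off,s=4):
    bd=k.endswith('board'); g=3 if bd else 0
    zs=[6] if bd else np.linspace(p[3],p[3]+20,5)
    t=np.radians(p[2]); R2=np.array([[np.cos(t),-np.sin(t)],[np.sin(t),np.cos(t)]]); out=np.zeros((shape[0]*s,shape[1]*s),np.uint8)
    for z in zs:
        I=np.zeros_like(out); P=[]
        for q in outline_c(k,g):
            w=np.c_[q@R2.T+p[:2],np.full(len(q),z)]
            u=w@cal['R'].T+cal['t']; u=u@cal['mtx'].T; u=u[:,:2]/u[:,2:]
            P.append(np.round(((u-off)+.5)*s-.5).astype(np.int32))
        cv2.fillPoly(I,P,255); out=np.maximum(out,I)
    return cv2.resize(out,(shape[1],shape[0]),interpolation=cv2.INTER_AREA)/255.
_oc={}
def outline_c(k,g):
    if (k,g) not in _oc: _oc[k,g]=outline(k,g)
    return _oc[k,g]
def fit(cam,im,k,near,z=0,cal=None,yaws=None,dbg=None):
    "returns x,y,yaw,score ; near=(x,y) rough world"
    cal=cal or calibration(cam); bd=k.endswith('board')
    u=cal['mtx']@(cal['R']@np.array([*near,6 if bd else z+20])+cal['t']); d=u[2]; u=u[:2]/u[2]
    r=int((80 if 'strip' in k else 52)*cal['mtx'][0,0]/d)
    x0,y0=[max(0,int(v-r)) for v in u]; x1,y1=min(560,int(u[0]+r)),min(420,int(u[1]+r))
    I=im[y0:y1,x0:x1].astype(np.float32)
    g=I.mean(2)
    if bd: m=np.clip((130-I.max(2))/60,0,1); m*=(cv2.erode(cv2.morphologyEx((I.min(2)>140).astype(np.uint8),cv2.MORPH_CLOSE,np.ones((2*(r//4)+1,)*2)),np.ones((3,3)))>0)
    else:
        m=np.clip((I[...,1]-105)/40,0,1)
    best=None
    per={'rosette':45,'cross':90,'frame':90,'strip':180}[k.split('_')[0]]
    def cost(p,b):
        return float(np.mean((cv2.GaussianBlur(render(cal,k,[*p,z],m.shape,(x0,y0)),(0,0),b)-cv2.GaussianBlur(m.astype(np.float64),(0,0),b))**2))
    for y in (yaws if yaws is not None else np.arange(0,per,15)):
        p=minimize(cost,[*near,y],args=(2.,),method='Nelder-Mead',options=dict(maxfev=50,initial_simplex=[[*near,y],[near[0]+6,near[1],y],[near[0],near[1]+6,y],[*near,y+7]]))
        if best is None or p.fun<best.fun: best=p
    b=best.x
    p=minimize(cost,b,args=(.7,),method='Nelder-Mead',options=dict(maxfev=90,initial_simplex=[b,b+[2,0,0],b+[0,2,0],b+[0,0,3]]))
    A=render(cal,k,[*p.x,z],m.shape,(x0,y0))
    iou=np.minimum(A,m).sum()/np.maximum(A,m).sum()
    if dbg: cv2.imwrite('pics/'+dbg,np.hstack([np.dstack([g,A*255,m*255])]))
    return [round(float(v),1) for v in p.x]+[round(float(iou),2)]
def plan(*wps,start=None):
    "wps: (x,y,z,yaw[,maxmm per row]); prints rows as 3-decimals, from measured/commanded start (pos, rot rpy)"
    if start is None: s=state(); start=(s['ee_pos'],s['ee_rot'])
    p=np.array(start[0],float); R=Ro.from_euler('xyz',start[1],degrees=True)
    for w in wps:
        v=w[4] if len(w)>4 else 45
        tgt=np.array(w[:3],float); RT=Ro.from_euler('xyz',[180,0,w[3]],degrees=True)
        n=max(1,int(np.ceil(np.linalg.norm(tgt-p)/v)),int(np.ceil(np.degrees((R.inv()*RT).magnitude())/7.5)))
        rows=[]
        for i in range(n):
            f=1/(n-i)
            d=np.round(R.inv().apply((tgt-p)*f)/500,3)
            a=np.round((R.inv()*RT).as_rotvec()*f/.5,3)
            rows.append([(d+0).tolist(),(a+0).tolist()])
            p=p+R.apply(d*500); R=R*Ro.from_rotvec(a*.5)
        print('->',w,n,'rows'); print(str(rows).replace(' ',''))
E
python3 - <<'E'
from h import *
im=np.load('top0.npy')
G=dict(rosette=(605,-266),cross=(465,-80),frame=(386,260),strip=(647,102),rosette_board=(460,104),cross_board=(488,-445),frame_board=(382,-275),strip_board=(664,-96))
for k,g in G.items(): print(k,fit('top',im,k,g,dbg='t_%s.png'%k))
plan((540,-300,330,60))
E
```

```text
rosette [610.6, -267.9, 9.9, 0.9]
cross [467.3, -80.0, 47.4, 0.95]
frame [389.0, 264.0, 51.0, 0.91]
strip [653.7, 104.7, 123.7, 0.86]
rosette_board [522.0, 12.0, 16.3, 0.0]
cross_board [490.1, -446.4, 28.5, 0.18]
frame_board [384.0, -276.0, 88.0, 0.72]
strip_board [666.0, -94.2, 113.2, 0.82]
-> (540, -300, 330, 60) 11 rows
[[[0.078,-0.023,-0.019],[0.0,0.0,-0.136]],[[0.079,-0.018,-0.019],[0.0,0.0,-0.136]],[[0.08,-0.013,-0.018],[0.0,0.0,-0.136]],[[0.081,-0.007,-0.019],[0.0,0.0,-0.136]],[[0.081,-0.002,-0.018],[0.0,0.0,-0.136]],[[0.081,0.004,-0.019],[0.0,0.0,-0.135]],[[0.08,0.009,-0.018],[0.0,0.0,-0.136]],[[0.08,0.015,-0.019],[0.0,0.0,-0.135]],[[0.078,0.02,-0.018],[0.0,0.0,-0.136]],[[0.077,0.025,-0.019],[0.0,0.0,-0.135]],[[0.075,0.031,-0.018],[0.0,0.0,-0.136]]][ WARN:0@1.284] global loadsave.cpp:1063 imwrite_ Unsupported depth image for selected encoder is fallbacked to CV_8U.
```

{"op": "send_rows", "data": {"deltas": [[[0.078,-0.023,-0.019],[0,0,-0.136]],[[0.079,-0.018,-0.019],[0,0,-0.136]],[[0.08,-0.013,-0.018],[0,0,-0.136]],[[0.081,-0.007,-0.019],[0,0,-0.136]],[[0.081,-0.002,-0.018],[0,0,-0.136]],[[0.081,0.004,-0.019],[0,0,-0.135]],[[0.08,0.009,-0.018],[0,0,-0.136]],[[0.08,0.015,-0.019],[0,0,-0.135]],[[0.078,0.02,-0.018],[0,0,-0.136]],[[0.077,0.025,-0.019],[0,0,-0.135]]]}}

```text
time_s: 1.5
ee_pos: [507.3, -321.5, 321.4]
ee_rot: [180.0, 0.0, 56.3]
force: [0.5, -0.7, -0.4]
gripper_width: 91.1
gripper_force: 0.0
```

{"op": "send_rows", "data": {"deltas": [[[0.075,0.031,-0.018],[0,0,-0.136]],[[0,0,0],[0,0,0]],[[0,0,0],[0,0,0]]]}}

```text
time_s: 1.8
ee_pos: [540.2, -299.7, 329.6]
ee_rot: [-180.0, 0.0, 60.1]
force: [-0.7, -0.9, -0.7]
gripper_width: 90.8
gripper_force: 0.0
```

```bash
python3 - <<'E'
s=open('h.py').read()
i=s.index("m*=(cv2.erode("); j=s.index("\n",i)
s=s[:i]+"m*=hull(I)"+s[j:]
s+='''
def hull(I):
    n,L,st,_=cv2.connectedComponentsWithStats((I.min(2)>140).astype(np.uint8))
    o=np.zeros(I.shape[:2],np.uint8)
    if n<2: return o
    h=cv2.convexHull(np.argwhere(L==1+np.argmax(st[1:,4]))[:,::-1].astype(np.int32)); cv2.fillConvexPoly(o,h,1)
    return cv2.erode(o,np.ones((3,3)))
'''
open('h.py','w').write(s)
E
python3 - <<'E' 2>/dev/null
from h import *
s=state(); print(s['time_s'],s['ee_pos'],s['ee_rot'],s['qpos'])
c=calibration('wrist'); im=grab_frame('wrist'); save(im,'w1.png'); np.save('w1.npy',im)
print('cam',(-c['R'].T@c['t']).round(),c['mtx'].round(1).tolist(),c['R'][2].round(3))
print('fov',ray(c,[[0,0],[559,0],[559,419],[0,419]],0).round()[:,:2].tolist())
im=np.load('top0.npy')
for k,g in dict(rosette_board=(460,104),cross_board=(488,-445),frame_board=(382,-275),strip_board=(664,-96)).items(): print(k,fit('top',im,k,g,dbg='t_%s.png'%k))
E
```

```text
1.8 [ 540.19163031 -299.68673179  329.64767517] [-1.79966449e+02  4.46183832e-02  6.00727070e+01] [-3.00639665e+01  2.00110989e+01  7.27228281e+01 -4.47479753e-02
  8.72995186e+01 -1.34539101e-01]
cam [ 574. -243.  486.] [[314.7, 0.0, 279.2], [0.0, 314.7, 206.4], [0.0, 0.0, 1.0]] [-0.12  -0.207 -0.971]
fov [[327.0, 97.0], [991.0, -286.0], [768.0, -975.0], [-158.0, -443.0]]
rosette_board [461.6, 103.9, 20.5, 0.9]
cross_board [490.3, -446.5, 29.1, 0.85]
frame_board [383.9, -275.9, -1.8, 0.81]
strip_board [666.0, -94.2, 113.2, 0.85]
```

View pics/w1.png

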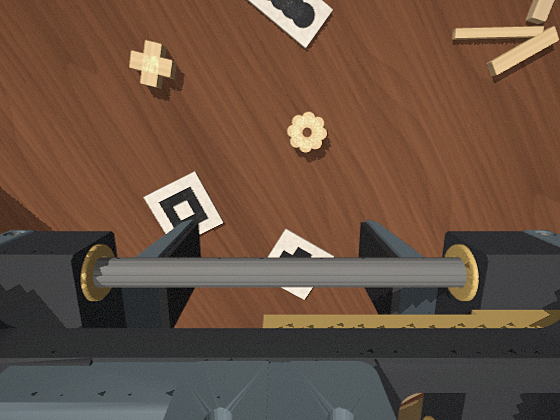

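The wrist view shows the rosette at (307,132), the cross at (150,64), the frame board at (184,208), and part of the cross board at (300,262). I'll fit these and compare with the top view.

```bash
python3 - <<'E' 2>/dev/null
from h import *
im=np.load('w1.npy')
print(state()['time_s'])
for k,g in dict(rosette=(610.6,-268),cross=(467,-80),frame_board=(384,-276)).items(): print(k,fit('wrist',im,k,g,dbg='w_%s.png'%k))
a=cv2.imread('pics/w_rosette.png');b=cv2.imread('pics/w_frame_board.png');c=cv2.imread('pics/t_strip.png');d=cv2.imread('pics/t_cross_board.png')
cv2.imwrite('pics/dbg.png',np.hstack([cv2.resize(q,(200,200),interpolation=0) for q in (a,b,c,d)]))
plan((550,-296,230,66),(610.4,-267.8,90,66),(610.4,-267.8,17,66,25))
E
```

```text
1.85
rosette [604.9, -266.6, 10.3, 0.89]
cross [461.1, -76.7, 47.3, 0.84]
frame_board [379.2, -275.5, -3.3, 0.8]
-> (550, -296, 230, 66) 3 rows
[[[0.006,0.005,0.066],[-0.001,0.001,-0.07]],[[0.006,0.005,0.067],[-0.001,0.0,-0.07]],[[0.006,0.005,0.066],[0.0,0.001,-0.07]]]
-> (610.4, -267.8, 90, 66) 4 rows
[[[0.025,0.022,0.07],[0.0,0.0,0.0]],[[0.025,0.022,0.07],[0.0,0.0,0.0]],[[0.025,0.022,0.07],[0.0,0.0,0.0]],[[0.025,0.021,0.07],[0.0,0.0,0.0]]]
-> (610.4, -267.8, 17, 66, 25) 3 rows
[[[0.0,0.0,0.049],[0.0,0.0,0.0]],[[0.0,0.0,0.049],[0.0,0.0,0.0]],[[0.0,0.0,0.048],[0.0,0.0,0.0]]]
```

View pics/dbg.png

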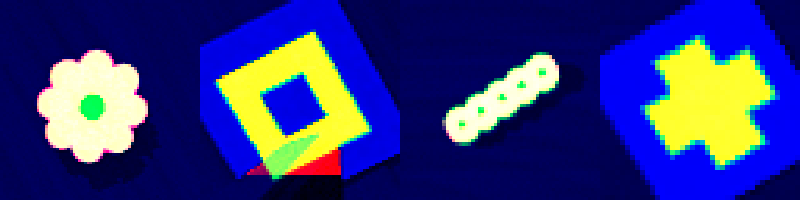

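The top and wrist fits differ by about 5 mm in x. I'll check against the scene camera and take a closer wrist look.

{"op": "send_rows", "data": {"deltas": [[[-0.01,0.005,0.07],[0,0,-0.07]],[[-0.01,0.005,0.07],[0,0,-0.07]],[[-0.01,0.005,0.07],[0,0,-0.07]],[[0,0,0.07],[0,0,0]],[[0,0,0],[0,0,0]],[[0,0,0],[0,0,0]]]}}

```text
time_s: 2.45
ee_pos: [538.7, -317.7, 190.4]
ee_rot: [-180.0, 0.0, 65.9]
force: [-0.5, -0.2, 1.3]
gripper_width: 91.1
gripper_force: 0.0
```

```bash
python3 - <<'E' 2>/dev/null
from h import *
s=state(); c=calibration('wrist'); im=grab_frame('wrist'); save(im,'w2.png'); np.save('w2.npy',im)
print(s['ee_pos'],s['ee_rot'],(-c['R'].T@c['t']).round())
print(fit('wrist',im,'rosette',(607,-267),cal=c))
im=np.load('scene0.npy')
for k,g in dict(rosette=(607,-267),cross=(464,-78),frame=(389,264),strip=(653,104),frame_board=(382,-276),cross_board=(490,-446),strip_board=(666,-94),rosette_board=(461,104)).items(): print(k,fit('scene',im,k,g))
E
```

```text
[ 538.70613771 -317.74307039  190.42488755] [-1.79972836e+02  8.72691269e-03  6.59183944e+01] [ 566. -258.  347.]
[605.9, -266.1, 10.2, 0.9]
rosette [604.6, -262.7, 10.5, 0.84]
cross [462.5, -74.6, 47.1, 0.82]
frame [382.3, 269.0, 50.0, 0.7]
strip [647.7, 108.5, 123.2, 0.8]
frame_board [383.0, -271.5, -3.5, 0.78]
cross_board [489.0, -441.2, 29.3, 0.83]
strip_board [664.8, -90.7, 113.1, 0.88]
rosette_board [460.9, 107.4, 20.8, 0.91]
```

```bash
python3 - <<'E' 2>/dev/null
from h import *
plan((575.5,-334.5,190,66),(537.5,-235.5,190,-24))
E
```

```text
-> (575.5, -334.5, 190, 66) 1 rows
[[[-0.001,0.079,0.004],[0.005,0.001,-0.002]]]
-> (537.5, -235.5, 190, -24) 12 rows
[[[0.013,-0.013,0.0],[0.0,0.0,0.262]],[[0.011,-0.014,0.0],[0.0,0.0,0.262]],[[0.009,-0.015,0.0],[0.0,0.0,0.262]],[[0.007,-0.016,0.0],[0.0,0.0,0.262]],[[0.004,-0.017,0.0],[0.0,0.0,0.262]],[[0.002,-0.018,0.0],[0.0,0.0,0.262]],[[0.0,-0.018,0.0],[0.0,0.0,0.262]],[[-0.002,-0.017,0.0],[0.0,0.0,0.262]],[[-0.005,-0.017,0.0],[0.0,0.0,0.261]],[[-0.007,-0.016,0.0],[0.0,0.0,0.262]],[[-0.009,-0.015,0.0],[0.0,0.0,0.261]],[[-0.01,-0.015,0.0],[0.0,0.0,0.262]]]
```

{"op": "send_rows", "data": {"deltas": [[[0,0.079,0],[0,0,0]],[[0,0,0],[0,0,0]],[[0,0,0],[0,0,0]]]}}

```text
time_s: 2.8
ee_pos: [576.4, -333.6, 191.9]
ee_rot: [179.8, 0.0, 66.0]
force: [-0.8, 0.3, 0.4]
gripper_width: 91.3
gripper_force: 0.0
```

```bash
cat >> h.py <<'E'
def look(k,near,n='w',z=0,yaws=None):
    s=state(); c=calibration('wrist'); im=grab_frame('wrist'); save(im,n+'.png'); np.save(n+'.npy',im)
    r=fit('wrist',im,k,near,cal=c,z=z,yaws=yaws,dbg=n+'_f.png'); print(k,r,'ee',s['ee_pos'].round(1),s['ee_rot'].round(2),'t',s['time_s']); return r
E
python3 -c "
from h import *
look('rosette',(606,-266),'w3')" 2>/dev/null
```

```text
rosette [605.6, -266.0, 10.1, 0.88] ee [ 576.4 -333.6  191.9] [1.7982e+02 3.0000e-02 6.6020e+01] t 2.8
```

{"op": "send_rows", "data": {"deltas": [[[0.013,-0.013,0],[0,0,0.262]],[[0.011,-0.014,0],[0,0,0.262]],[[0.009,-0.015,0],[0,0,0.262]],[[0.007,-0.016,0],[0,0,0.262]],[[0.004,-0.017,0],[0,0,0.262]],[[0.002,-0.018,0],[0,0,0.262]],[[0,-0.018,0],[0,0,0.262]],[[-0.002,-0.017,0],[0,0,0.262]],[[-0.005,-0.017,0],[0,0,0.261]],[[-0.007,-0.016,0],[0,0,0.262]]]}}

```text
time_s: 3.85
ee_pos: [542.9, -249.9, 191.4]
ee_rot: [180.0, -0.1, -9.3]
force: [-0.4, 0.1, -0.2]
gripper_width: 90.8
gripper_force: 0.0
```

{"op": "send_rows", "data": {"deltas": [[[-0.009,-0.015,0],[0,0,0.261]],[[-0.01,-0.015,0],[0,0,0.262]],[[0,0,0],[0,0,0]],[[0,0,0],[0,0,0]]]}}

```text
time_s: 4.25
ee_pos: [537.5, -233.8, 191.0]
ee_rot: [180.0, -0.1, -23.8]
force: [-0.0, -0.6, 0.1]
gripper_width: 91.1
gripper_force: 0.0
```

```bash
python3 -c "
from h import *
look('rosette',(606,-266),'w4')" 2>/dev/null
```

```text
rosette [605.6, -266.0, 10.1, 0.88] ee [ 537.5 -233.8  191. ] [ 1.7998e+02 -9.0000e-02 -2.3820e+01] t 4.25
```

Two wrist views 90° apart agree exactly, so I'll trust the wrist camera. Next I'll pick up the rosette.

```bash
python3 -c "
from h import *
plan((605.6,-266,100,10),(605.6,-266,17,10,30))
plan((605.6,-266,110,10),(383,93,190,10),start=([605.6,-266,17],[180,0,10]))"
```

```text
-> (605.6, -266, 100, 10) 5 rows
[[[0.03,0.001,0.036],[0.0,-0.001,-0.236]],[[0.03,0.004,0.036],[0.0,0.0,-0.236]],[[0.029,0.008,0.037],[0.0,0.0,-0.237]],[[0.028,0.011,0.036],[0.001,-0.001,-0.236]],[[0.026,0.014,0.037],[0.0,0.0,-0.237]]]
-> (605.6, -266, 17, 10, 30) 3 rows
[[[0.0,0.0,0.055],[0.0,0.0,0.0]],[[0.0,0.0,0.055],[0.0,0.0,0.0]],[[0.0,0.0,0.056],[0.0,0.0,0.0]]]
-> (605.6, -266, 110, 10) 3 rows
[[[0.0,0.0,-0.062],[0.0,0.0,0.0]],[[0.0,0.0,-0.062],[0.0,0.0,0.0]],[[0.0,0.0,-0.062],[0.0,0.0,0.0]]]
-> (383, 93, 190, 10) 10 rows
[[[-0.031,-0.078,-0.016],[0.0,0.0,0.0]],[[-0.031,-0.078,-0.016],[0.0,0.0,0.0]],[[-0.031,-0.079,-0.016],[0.0,0.0,0.0]],[[-0.032,-0.078,-0.016],[0.0,0.0,0.0]],[[-0.031,-0.079,-0.016],[0.0,0.0,0.0]],[[-0.032,-0.078,-0.016],[0.0,0.0,0.0]],[[-0.031,-0.079,-0.016],[0.0,0.0,0.0]],[[-0.032,-0.078,-0.016],[0.0,0.0,0.0]],[[-0.031,-0.079,-0.016],[0.0,0.0,0.0]],[[-0.032,-0.078,-0.016],[0.0,0.0,0.0]]]
```

{"op": "send_rows", "data": {"deltas": [[[0.03,0.001,0.036],[0,0,-0.236]],[[0.03,0.004,0.036],[0,0,-0.236]],[[0.029,0.008,0.037],[0,0,-0.237]],[[0.028,0.011,0.036],[0,0,-0.236]],[[0.026,0.014,0.037],[0,0,-0.237]],[[0,0,0.055],[0,0,0]],[[0,0,0.055],[0,0,0]],[[0,0,0.056],[0,0,0]],[[0,0,0],[0,0,0]]]}}

```text
time_s: 5.2
ee_pos: [606.2, -266.8, 15.5]
ee_rot: [179.9, -0.1, 9.9]
force: [0.7, 1.0, 0.1]
gripper_width: 91.0
gripper_force: 0.0
```

{"op": "send_rows", "data": {"deltas": [[[0,0,0],[0,0,0]],[[0,0,0],[0,0,0]],[[0,0,0],[0,0,0]],[[0,0,0],[0,0,0]],[[0,0,0],[0,0,0]],[[0,0,0],[0,0,0]],[[0,0,0],[0,0,0]],[[0,0,0],[0,0,0]],[[0,0,0],[0,0,0]],[[0,0,0],[0,0,0]]], "grip": 1, "grip_force": 12}}

```text
time_s: 6.2
ee_pos: [605.4, -265.9, 16.1]
ee_rot: [180.0, -0.0, 9.9]
force: [-0.4, -0.5, 0.7]
gripper_width: 56.6
gripper_force: 12.0
```

{"op": "send_rows", "data": {"deltas": [[[0,0,-0.062],[0,0,0]],[[0,0,-0.062],[0,0,0]],[[0,0,-0.062],[0,0,0]]]}}

```text
time_s: 6.5
ee_pos: [605.2, -265.7, 109.6]
ee_rot: [-180.0, 0.0, 9.9]
force: [0.7, -0.6, 0.4]
gripper_width: 56.8
gripper_force: 12.0
```

{"op": "send_rows", "data": {"deltas": [[[-0.031,-0.078,-0.016],[0,0,0]],[[-0.031,-0.078,-0.016],[0,0,0]],[[-0.031,-0.079,-0.016],[0,0,0]],[[-0.032,-0.078,-0.016],[0,0,0]],[[-0.031,-0.079,-0.016],[0,0,0]],[[-0.032,-0.078,-0.016],[0,0,0]],[[-0.031,-0.079,-0.016],[0,0,0]],[[-0.032,-0.078,-0.016],[0,0,0]],[[-0.031,-0.079,-0.016],[0,0,0]],[[-0.032,-0.078,-0.016],[0,0,0]]]}}

```text
time_s: 7.5
ee_pos: [382.4, 94.7, 189.3]
ee_rot: [-180.0, -0.0, 9.8]
force: [0.8, 1.2, -0.2]
gripper_width: 56.8
gripper_force: 12.0
```

{"op": "send_rows", "data": {"deltas": [[[0,0,0],[0,0,0]],[[0,0,0],[0,0,0]]]}}

```text
time_s: 7.7
ee_pos: [383.5, 93.9, 189.2]
ee_rot: [180.0, -0.1, 10.0]
force: [0.3, 0.3, -0.7]
gripper_width: 56.6
gripper_force: 12.0
```

```bash
python3 -c "
from h import *
x,y,_,_=look('rosette_board',(459,106),'w5')
plan((x,y,70,10),(x,y,24,10,20))" 2>/dev/null
```

```text
rosette_board [458.6, 104.5, 20.5, 0.96] ee [383.5  93.9 189.2] [ 1.7997e+02 -7.0000e-02  1.0020e+01] t 7.7
-> (458.6, 104.5, 70, 10) 4 rows
[[[0.038,0.001,0.06],[0.0,0.0,-0.001]],[[0.038,0.001,0.059],[0.0,0.0,-0.001]],[[0.038,0.001,0.06],[0.001,-0.001,-0.001]],[[0.037,0.001,0.059],[0.0,0.0,0.0]]]
-> (458.6, 104.5, 24, 10, 20) 3 rows
[[[0.0,0.0,0.031],[0.0,0.0,0.0]],[[0.0,0.0,0.031],[0.0,0.0,0.0]],[[0.0,0.0,0.03],[0.0,0.0,0.0]]]
```

View pics/w5.png

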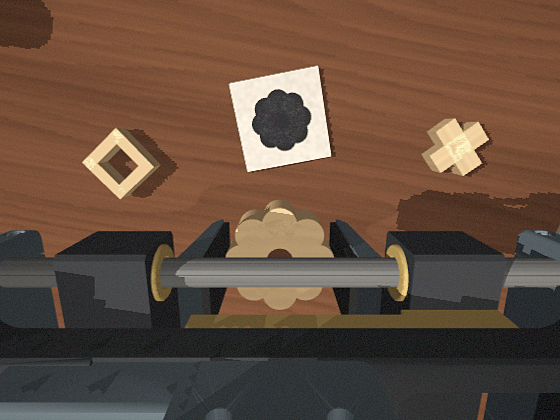

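The held rosette sits in the jaws, with the rosette silhouette ahead at (282,120), the frame at (122,162) and the cross at (455,147). I'll place it.

{"op": "send_rows", "data": {"deltas": [[[0.038,0.001,0.06],[0,0,0]],[[0.038,0.001,0.059],[0,0,0]],[[0.038,0.001,0.06],[0,0,0]],[[0.037,0.001,0.059],[0,0,0]],[[0,0,0.031],[0,0,0]],[[0,0,0.031],[0,0,0]],[[0,0,0.031],[0,0,0]],[[0,0,0],[0,0,0]],[[0,0,0],[0,0,0]]]}}

```text
time_s: 8.65
ee_pos: [458.6, 103.4, 23.1]
ee_rot: [180.0, 0.1, 9.8]
force: [0.9, -0.5, -1.0]
gripper_width: 56.9
gripper_force: 12.0
```

{"op": "send_rows", "data": {"deltas": [[[0,0,0],[0,0,0]],[[0,0,0],[0,0,0]],[[0,0,0],[0,0,0]],[[0,0,0],[0,0,0]],[[0,0,0],[0,0,0]],[[0,0,0],[0,0,0]],[[0,0,0],[0,0,0]]], "grip": 0}}

```text
time_s: 9.35
ee_pos: [458.2, 104.4, 23.5]
ee_rot: [180.0, 0.0, 9.9]
force: [-0.7, 0.5, 0.2]
gripper_width: 91.1
gripper_force: 0.0
```

```bash
python3 -c "
from h import *
c=None
plan((458.6,104.5,90,10),(383.5,94,190,10))
import numpy as np
s=state();print(s['time_s'])
" 2>/dev/null
```

```text
-> (458.6, 104.5, 90, 10) 2 rows
[[[0.0,0.0,-0.067],[0.0,0.0,-0.002]],[[0.001,0.0,-0.066],[0.0,0.0,-0.002]]]
-> (383.5, 94, 190, 10) 3 rows
[[[-0.051,-0.002,-0.067],[0.0,0.0,0.0]],[[-0.05,-0.002,-0.067],[0.0,0.0,0.0]],[[-0.051,-0.001,-0.066],[0.0,0.0,0.0]]]
9.35
```

{"op": "send_rows", "data": {"deltas": [[[0,0,-0.067],[0,0,0]],[[0,0,-0.066],[0,0,0]],[[-0.051,-0.002,-0.067],[0,0,0]],[[-0.05,-0.002,-0.067],[0,0,0]],[[-0.051,-0.001,-0.066],[0,0,0]],[[0,0,0],[0,0,0]],[[0,0,0],[0,0,0]]]}}

```text
time_s: 10.05
ee_pos: [383.2, 93.9, 190.4]
ee_rot: [180.0, -0.1, 9.9]
force: [0.8, -0.6, -0.7]
gripper_width: 91.3
gripper_force: 0.0
```

```bash
python3 - 2>/dev/null <<'E'
from h import *
c=calibration('wrist')
# rosette on white board: pale test clashes with the board; just fit the others and view
look('cross',(461,-77),'w6')
im=np.load('w6.npy')
print('frame',fit('wrist',im,'frame',(384,262),cal=c))
E
```

```text
cross [463.6, -79.1, 47.1, 0.94] ee [383.2  93.9 190.4] [ 1.80e+02 -1.40e-01  9.88e+00] t 10.05
frame [384.4, 265.9, 50.8, 0.71]
```

View pics/w6.png

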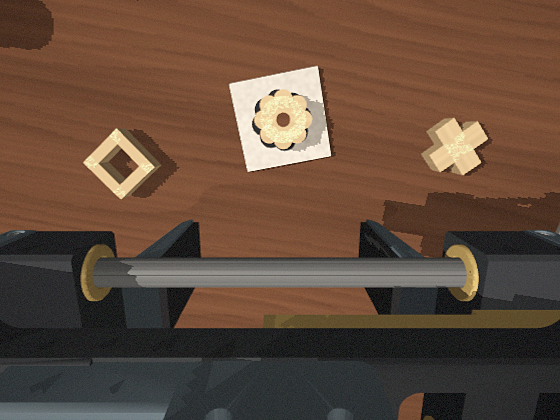

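The rosette is on its board at (283,120), with some black showing on its left. I'll measure how centred it is by colour.

```bash
cat >> h.py <<'E'
def fitc(im,k,near,cal,z=6,dbg=None):
    "piece on board: replace the wood test by saturation (wood yellowish against white/black)"
    f=im.astype(np.float32); sat=(f[...,0]-f[...,2])
    wood=np.clip((sat-35)/25,0,1)*np.clip((f[...,1]-75)/30,0,1)
    J=np.dstack([wood*255]*3)
    return fit('wrist',J,k,near,cal=cal,z=z,dbg=dbg)
E
python3 - 2>/dev/null <<'E'
from h import *
c=calibration('wrist'); im=np.load('w6.npy')
print(fitc(im,'rosette',(459,104),c,dbg='f6.png'))
print(im[120,283],im[120,268],im[120,245],im[135,320],im[112,295])
a=cv2.resize(cv2.imread('pics/f6.png'),(400,400),interpolation=0)
b=cv2.resize(cv2.cvtColor(im[65:175,225:335],cv2.COLOR_RGB2BGR),(400,400),interpolation=cv2.INTER_CUBIC)
cv2.imwrite('pics/f6b.png',np.hstack([a,b]))
E
```

```text
[458.8, 102.7, 55.1, 0.83]
[127  81  57] [248 249 198] [247 241 225] [177 166 151] [243 221 172]
```

View pics/f6b.png

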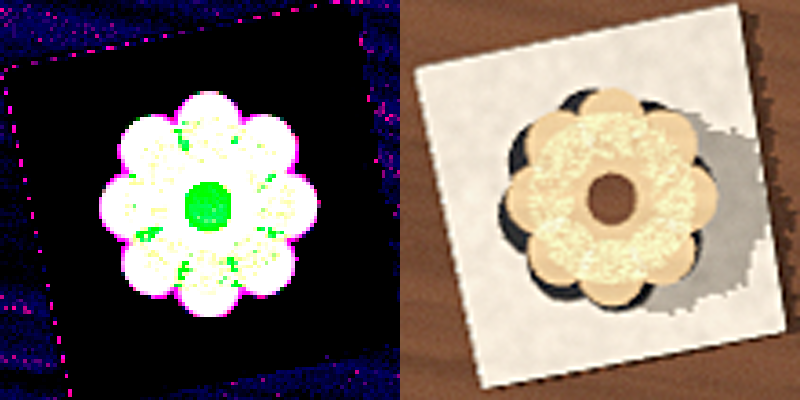

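The rosette is about 2 mm off in y. I'll do the cross next and see whether that bias repeats.

```bash
python3 -c "
from h import *
plan((412.5,-134,190,47.1))"
```

```text
-> (412.5, -134, 190, 47.1) 6 rows
[[[-0.003,0.077,0.0],[0.0,0.0,-0.217]],[[-0.012,0.076,0.0],[0.0,0.0,-0.216]],[[-0.02,0.074,0.0],[0.0,0.0,-0.217]],[[-0.027,0.071,0.0],[0.0,0.0,-0.216]],[[-0.035,0.068,0.0],[0.0,0.0,-0.217]],[[-0.042,0.063,-0.001],[0.0,0.0,-0.216]]]
```

{"op": "send_rows", "data": {"deltas": [[[-0.003,0.077,0],[0,0,-0.217]],[[-0.012,0.076,0],[0,0,-0.216]],[[-0.02,0.074,0],[0,0,-0.217]],[[-0.027,0.071,0],[0,0,-0.216]],[[-0.035,0.068,0],[0,0,-0.217]],[[-0.042,0.063,0],[0,0,-0.216]],[[0,0,0],[0,0,0]],[[0,0,0],[0,0,0]]]}}

```text
time_s: 10.9
ee_pos: [412.2, -134.1, 188.2]
ee_rot: [-179.8, 0.1, 46.9]
force: [0.4, 0.6, 0.4]
gripper_width: 91.0
gripper_force: 0.0
```

```bash
python3 -c "
from h import *
x,y,t,_=look('cross',(463,-79),'w7',yaws=[40,47])
plan((x,y,80,t),(x,y,17,t,22))
v=(487-75*np.cos(np.radians(29.1)),-446-75*np.sin(np.radians(29.1)),190,29.1)
plan((x,y,110,t),v,start=([x,y,17],[180,0,t]))" 2>/dev/null
```

```text
cross [463.6, -78.8, 47.0, 0.97] ee [ 412.2 -134.1  188.2] [-1.7979e+02  7.0000e-02  4.6910e+01] t 10.9
-> (463.6, -78.8, 80, 47.0) 3 rows
[[[0.05,0.001,0.072],[-0.002,0.001,0.0]],[[0.05,0.0,0.072],[-0.002,0.0,0.0]],[[0.05,0.0,0.073],[-0.002,0.001,0.0]]]
-> (463.6, -78.8, 17, 47.0, 22) 3 rows
[[[0.0,0.0,0.042],[0.0,0.0,0.0]],[[0.0,0.0,0.042],[0.0,0.0,0.0]],[[0.0,0.0,0.042],[0.0,0.0,0.0]]]
-> (463.6, -78.8, 110, 47.0) 3 rows
[[[0.0,0.0,-0.062],[0.0,0.0,0.0]],[[0.0,0.0,-0.062],[0.0,0.0,0.0]],[[0.0,0.0,-0.062],[0.0,0.0,0.0]]]
-> (np.float64(421.4670832723401), np.float64(-482.4751535317618), 190, 29.1) 10 rows
[[[-0.065,0.049,-0.016],[0.0,0.0,0.062]],[[-0.063,0.051,-0.016],[0.0,0.0,0.063]],[[-0.062,0.053,-0.016],[0.0,0.0,0.062]],[[-0.06,0.055,-0.016],[0.0,0.0,0.063]],[[-0.058,0.056,-0.016],[0.0,0.0,0.062]],[[-0.056,0.058,-0.016],[0.0,0.0,0.063]],[[-0.055,0.06,-0.016],[0.0,0.0,0.062]],[[-0.053,0.062,-0.016],[0.0,0.0,0.063]],[[-0.05,0.063,-0.016],[0.0,0.0,0.062]],[[-0.049,0.066,-0.016],[0.0,0.0,0.063]]]
```

{"op": "send_rows", "data": {"deltas": [[[0.05,0.001,0.072],[0,0,0]],[[0.05,0,0.072],[0,0,0]],[[0.05,0,0.073],[0,0,0]],[[0,0,0.043],[0,0,0]],[[0,0,0.043],[0,0,0]],[[0,0,0.043],[0,0,0]],[[0,0,0],[0,0,0]]]}}

```text
time_s: 11.65
ee_pos: [463.5, -77.4, 15.4]
ee_rot: [-179.9, 0.1, 47.2]
force: [-0.1, -0.2, -0.1]
gripper_width: 91.1
gripper_force: 0.0
```

{"op": "send_rows", "data": {"deltas": [[[0,0,0],[0,0,0]],[[0,0,0],[0,0,0]],[[0,0,0],[0,0,0]],[[0,0,0],[0,0,0]],[[0,0,0],[0,0,0]],[[0,0,0],[0,0,0]],[[0,0,0],[0,0,0]],[[0,0,0],[0,0,0]],[[0,0,0],[0,0,0]],[[0,0,0],[0,0,0]]], "grip": 1, "grip_force": 12}}

```text
time_s: 12.65
ee_pos: [463.8, -79.0, 17.1]
ee_rot: [180.0, -0.0, 47.1]
force: [-2.3, 0.8, 4.6]
gripper_width: 56.1
gripper_force: 12.0
```

{"op": "send_rows", "data": {"deltas": [[[0,0,-0.062],[0,0,0]],[[0,0,-0.062],[0,0,0]],[[0,0,-0.062],[0,0,0]]]}}

```text
time_s: 12.95
ee_pos: [463.5, -79.2, 110.5]
ee_rot: [-180.0, 0.0, 47.1]
force: [0.1, 0.9, -0.5]
gripper_width: 55.9
gripper_force: 12.0
```

{"op": "send_rows", "data": {"deltas": [[[-0.065,0.049,-0.016],[0,0,0.062]],[[-0.063,0.051,-0.016],[0,0,0.063]],[[-0.062,0.053,-0.016],[0,0,0.062]],[[-0.06,0.055,-0.016],[0,0,0.063]],[[-0.058,0.056,-0.016],[0,0,0.062]],[[-0.056,0.058,-0.016],[0,0,0.063]],[[-0.055,0.06,-0.016],[0,0,0.062]],[[-0.053,0.062,-0.016],[0,0,0.063]],[[-0.05,0.063,-0.016],[0,0,0.062]],[[-0.049,0.066,-0.016],[0,0,0.063]]]}}

```text
time_s: 13.95
ee_pos: [421.7, -484.7, 189.6]
ee_rot: [-180.0, 0.0, 29.1]
force: [1.0, -0.2, -1.5]
gripper_width: 56.1
gripper_force: 12.0
```

{"op": "send_rows", "data": {"deltas": [[[0,0,0],[0,0,0]],[[0,0,0],[0,0,0]]]}}

```text
time_s: 14.15
ee_pos: [421.7, -483.5, 188.9]
ee_rot: [-179.9, 0.0, 29.1]
force: [-0.2, 0.5, -0.1]
gripper_width: 55.8
gripper_force: 12.0
```

```bash
python3 -c "
from h import *
x,y,t,_=look('cross_board',(487,-446),'w8',yaws=[25,32])
plan((x,y,70,t),(x,y,23.3,t,20))
print(calibration('wrist')['t'])" 2>/dev/null
```

```text
cross_board [486.9, -444.9, 29.4, 0.94] ee [ 421.7 -483.5  188.9] [-1.7991e+02  1.0000e-02  2.9100e+01] t 14.15
-> (486.9, -444.9, 70, 29.4) 4 rows
[[[0.038,0.0,0.059],[-0.001,0.0,-0.002]],[[0.037,-0.001,0.06],[-0.001,0.0,-0.002]],[[0.038,0.0,0.059],[-0.001,0.0,-0.002]],[[0.037,-0.001,0.06],[-0.001,0.0,-0.002]]]
-> (486.9, -444.9, 23.3, 29.4, 20) 3 rows
[[[0.0,0.0,0.031],[0.0,0.0,0.0]],[[0.0,0.0,0.031],[0.0,0.0,0.0]],[[0.0,0.0,0.031],[0.0,0.0,0.0]]]
[-627.15890875  111.24519197  385.20357596]
```

```bash
cat >> h.py <<'E'
def avg(n=8):
    P=[];T=[]
    for i in range(n):
        s=state(); c=calibration('wrist'); P.append(np.r_[s['ee_pos'],s['ee_rot'][2]]); T.append(-c['R'].T@c['t']); grab_frame('wrist')
    P=np.array(P);T=np.array(T)
    print('ee',P.mean(0).round(2),'sd',P.std(0).round(2),'cam',T.mean(0).round(2),'sd',T.std(0).round(2)); return P.mean(0)
E
python3 -c "
from h import *
p=avg()
x,y,t=486.9,-444.9,29.4
plan((x,y,70,t),(x,y,23.3,t,20),start=(p[:3],[180,0,p[3]]))" 2>/dev/null
```

```text
ee [ 422.37 -482.01  189.59   29.24] sd [0.26 0.27 0.42 0.03] cam [ 481.06 -450.53  346.29] sd [0.18 0.3  0.43]
-> (486.9, -444.9, 70, 29.4) 4 rows
[[[0.037,0.0,0.06],[0.0,0.0,-0.001]],[[0.037,-0.001,0.06],[0.0,0.0,-0.002]],[[0.037,0.0,0.06],[0.0,0.0,-0.001]],[[0.038,-0.001,0.059],[0.0,0.0,-0.002]]]
-> (486.9, -444.9, 23.3, 29.4, 20) 3 rows
[[[0.0,0.0,0.031],[0.0,0.0,0.0]],[[0.0,0.0,0.031],[0.0,0.0,0.0]],[[0.0,0.0,0.032],[0.0,0.0,0.0]]]
```

{"op": "send_rows", "data": {"deltas": [[[0.038,-0.001,0.059],[0,0,-0.003]],[[0.038,-0.001,0.06],[0,0,-0.002]],[[0.038,-0.001,0.06],[0,0,-0.003]],[[0.037,-0.001,0.06],[0,0,-0.002]],[[0,0,0.031],[0,0,0]],[[0,0,0.031],[0,0,0]],[[0,0,0.032],[0,0,0]],[[0,0,0],[0,0,0]],[[0,0,0],[0,0,0]]]}}

```text
time_s: 15.5
ee_pos: [487.2, -444.2, 23.7]
ee_rot: [-180.0, 0.0, 29.5]
force: [-0.1, 0.3, -0.3]
gripper_width: 56.0
gripper_force: 12.0
```

{"op": "send_rows", "data": {"deltas": [[[0,0,0],[0,0,0]],[[0,0,0],[0,0,0]],[[0,0,0],[0,0,0]],[[0,0,0],[0,0,0]],[[0,0,0],[0,0,0]],[[0,0,0],[0,0,0]],[[0,0,0],[0,0,0]]], "grip": 0}}

```text
time_s: 16.2
ee_pos: [487.2, -444.4, 23.5]
ee_rot: [180.0, 0.0, 29.5]
force: [0.1, 0.3, 0.2]
gripper_width: 90.8
gripper_force: 0.0
```

{"op": "send_rows", "data": {"deltas": [[[0,0,-0.067],[0,0,0]],[[0,0,-0.067],[0,0,0]],[[-0.05,0,-0.067],[0,0,0]],[[-0.05,0,-0.067],[0,0,0]],[[-0.05,0,-0.067],[0,0,0]],[[0,0,0],[0,0,0]],[[0,0,0],[0,0,0]]]}}

```text
time_s: 16.9
ee_pos: [421.7, -481.6, 191.7]
ee_rot: [179.9, -0.0, 29.4]
force: [0.4, -0.1, -0.6]
gripper_width: 91.2
gripper_force: 0.0
```

```bash
cat >> h.py <<'E'
def chk(k,near,n):
    s=state(); c=calibration('wrist'); im=grab_frame('wrist'); save(im,n+'.png'); np.save(n+'.npy',im)
    r=fitc(im,k,near,c,dbg=n+'_f.png'); print('on board',k,r,'ee',s['ee_pos'].round(1),s['ee_rot'].round(2),'t',s['time_s'])
    u=c['mtx']@(c['R']@np.array([*near,6])+c['t']); u=(u[:2]/u[2]).astype(int)
    q=im[max(0,u[1]-60):u[1]+60,u[0]-70:u[0]+70]; save(cv2.resize(q,None,fx=4,fy=4,interpolation=cv2.INTER_CUBIC),n+'_c.png'); return r
E
python3 -c "
from h import *
chk('cross',(487,-445),'w9')" 2>/dev/null
```

```text
on board cross [487.8, -444.9, 29.4, 0.96] ee [ 421.7 -481.6  191.7] [ 1.7991e+02 -4.0000e-02  2.9400e+01] t 16.9
```

View pics/w9_c.png

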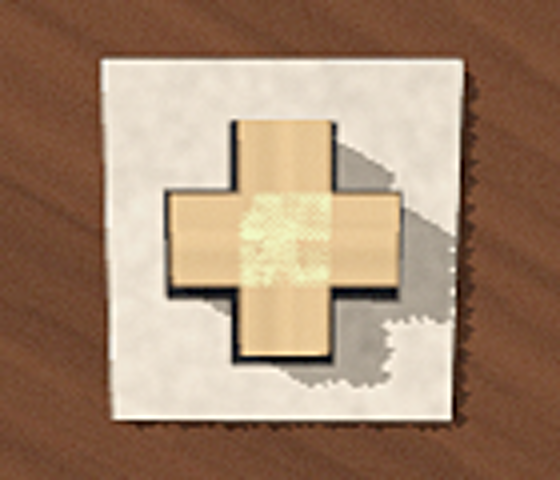

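The cross is centred and lined up: on the crop, the black margin is even all round. Next, the frame.

```bash
python3 -c "
from h import *
plan((337,208,190,50.8),start=([421.5,-482.2,190],[180,0,29.4]))" 2>/dev/null
```

```text
-> (337, 208, 190, 50.8) 16 rows
[[[0.033,-0.08,0.0],[0.0,0.0,-0.047]],[[0.035,-0.08,0.0],[0.0,0.0,-0.047]],[[0.037,-0.079,0.0],[0.0,0.0,-0.047]],[[0.039,-0.078,0.0],[0.0,0.0,-0.047]],[[0.041,-0.077,0.0],[0.0,0.0,-0.047]],[[0.042,-0.076,0.0],[0.0,0.0,-0.047]],[[0.044,-0.075,0.0],[0.0,0.0,-0.047]],[[0.046,-0.074,0.0],[0.0,0.0,-0.046]],[[0.047,-0.073,0.0],[0.0,0.0,-0.047]],[[0.049,-0.071,0.0],[0.0,0.0,-0.046]],[[0.051,-0.07,0.0],[0.0,0.0,-0.047]],[[0.053,-0.069,0.0],[0.0,0.0,-0.046]],[[0.054,-0.068,0.0],[0.0,0.0,-0.047]],[[0.056,-0.067,0.0],[0.0,0.0,-0.046]],[[0.057,-0.065,0.0],[0.0,0.0,-0.047]],[[0.058,-0.064,0.0],[0.0,0.0,-0.046]]]
```

{"op": "send_rows", "data": {"deltas": [[[0.033,-0.08,0],[0,0,-0.047]],[[0.035,-0.08,0],[0,0,-0.047]],[[0.037,-0.079,0],[0,0,-0.047]],[[0.039,-0.078,0],[0,0,-0.047]],[[0.041,-0.077,0],[0,0,-0.047]],[[0.042,-0.076,0],[0,0,-0.047]],[[0.044,-0.075,0],[0,0,-0.047]],[[0.046,-0.074,0],[0,0,-0.046]],[[0.047,-0.073,0],[0,0,-0.047]],[[0.049,-0.071,0],[0,0,-0.046]]]}}

```text
time_s: 17.95
ee_pos: [366.9, -47.5, 189.5]
ee_rot: [-179.8, 0.1, 43.0]
force: [0.7, 0.8, -0.4]
gripper_width: 91.3
gripper_force: 0.0
```

{"op": "send_rows", "data": {"deltas": [[[0.051,-0.07,0],[0,0,-0.047]],[[0.053,-0.069,0],[0,0,-0.046]],[[0.054,-0.068,0],[0,0,-0.047]],[[0.056,-0.067,0],[0,0,-0.046]],[[0.057,-0.065,0],[0,0,-0.047]],[[0.058,-0.064,0],[0,0,-0.046]],[[0,0,0],[0,0,0]],[[0,0,0],[0,0,0]]]}}

```text
time_s: 18.75
ee_pos: [335.3, 209.0, 189.5]
ee_rot: [-179.9, 0.2, 51.1]
force: [0.2, 0.3, -0.0]
gripper_width: 90.9
gripper_force: 0.0
```

```bash
cat >> h.py <<'E'
def lookplan(k,near,n,zt,yaws=None,lift=None,z0=190):
    s=state(); x,y,t,_=look(k,near,n,yaws=yaws); p=s['ee_pos'].copy(); p[2]=z0; st=(p,[180,0,s['ee_rot'][2]])
    plan((x,y,zt+60,t),(x,y,zt,t,20),start=st)
    if lift: plan((x,y,110,t),lift,start=([x,y,zt],[180,0,t]))
E
python3 -c "
from h import *
a=np.radians(87.5)
lookplan('frame',(384.4,265.9),'w10',17,[45,51],lift=(380.5-75*np.cos(a),-275.5-75*np.sin(a),190,87.5))" 2>/dev/null
```

```text
frame [385.8, 262.9, 51.8, 0.96] ee [335.3 209.  189.5] [-179.95    0.21   51.08] t 18.75
-> (385.8, 262.9, 77, 51.8) 3 rows
[[[0.049,0.004,0.075],[0.0,0.0,-0.008]],[[0.049,0.004,0.076],[0.0,0.0,-0.009]],[[0.049,0.004,0.075],[0.0,0.0,-0.008]]]
-> (385.8, 262.9, 17, 51.8, 20) 4 rows
[[[0.0,0.0,0.03],[0.0,0.0,0.0]],[[0.0,0.0,0.03],[0.0,0.0,0.0]],[[0.0,0.0,0.03],[0.0,0.0,0.0]],[[0.0,0.0,0.03],[0.0,0.0,0.0]]]
-> (385.8, 262.9, 110, 51.8) 3 rows
[[[0.0,0.0,-0.062],[0.0,0.0,0.0]],[[0.0,0.0,-0.062],[0.0,0.0,0.0]],[[0.0,0.0,-0.062],[0.0,0.0,0.0]]]
-> (np.float64(377.2285459475998), np.float64(-350.42861661863935), 190, 87.5) 14 rows
[[[-0.07,0.053,-0.011],[0.0,0.0,-0.089]],[[-0.072,0.05,-0.011],[0.0,0.0,-0.089]],[[-0.074,0.047,-0.011],[0.0,0.0,-0.089]],[[-0.076,0.043,-0.012],[0.0,0.0,-0.089]],[[-0.078,0.04,-0.011],[0.0,0.0,-0.089]],[[-0.08,0.037,-0.012],[0.0,0.0,-0.089]],[[-0.081,0.033,-0.011],[0.0,0.0,-0.089]],[[-0.083,0.029,-0.012],[0.0,0.0,-0.089]],[[-0.084,0.026,-0.011],[0.0,0.0,-0.089]],[[-0.085,0.022,-0.012],[0.0,0.0,-0.089]],[[-0.085,0.018,-0.011],[0.0,0.0,-0.089]],[[-0.086,0.014,-0.012],[0.0,0.0,-0.089]],[[-0.087,0.011,-0.011],[0.0,0.0,-0.089]],[[-0.087,0.006,-0.012],[0.0,0.0,-0.089]]]
```

{"op": "send_rows", "data": {"deltas": [[[0.049,0.004,0.075],[0,0,-0.008]],[[0.049,0.004,0.076],[0,0,-0.009]],[[0.049,0.004,0.075],[0,0,-0.008]],[[0,0,0.03],[0,0,0]],[[0,0,0.03],[0,0,0]],[[0,0,0.03],[0,0,0]],[[0,0,0.03],[0,0,0]],[[0,0,0],[0,0,0]]]}}

```text
time_s: 19.6
ee_pos: [386.3, 259.4, 16.1]
ee_rot: [-179.9, 0.3, 51.4]
force: [-1.0, -0.8, -0.2]
gripper_width: 91.4
gripper_force: 0.0
```

{"op": "send_rows", "data": {"deltas": [[[0,0,0],[0,0,0]],[[0,0,0],[0,0,0]],[[0,0,0],[0,0,0]],[[0,0,0],[0,0,0]],[[0,0,0],[0,0,0]],[[0,0,0],[0,0,0]],[[0,0,0],[0,0,0]],[[0,0,0],[0,0,0]],[[0,0,0],[0,0,0]],[[0,0,0],[0,0,0]]], "grip": 1, "grip_force": 12}}

```text
time_s: 20.6
ee_pos: [387.5, 262.1, 18.2]
ee_rot: [180.0, -0.0, 51.6]
force: [-1.1, -0.6, 3.6]
gripper_width: 51.9
gripper_force: 12.0
```

{"op": "send_rows", "data": {"deltas": [[[0,0,-0.062],[0,0,0]],[[0,0,-0.062],[0,0,0]],[[0,0,-0.062],[0,0,0]]]}}

```text
time_s: 20.9
ee_pos: [387.0, 261.7, 111.4]
ee_rot: [-180.0, 0.1, 51.6]
force: [0.4, 0.3, -0.6]
gripper_width: 51.8
gripper_force: 12.0
```

{"op": "send_rows", "data": {"deltas": [[[-0.07,0.053,-0.011],[0,0,-0.089]],[[-0.072,0.05,-0.011],[0,0,-0.089]],[[-0.074,0.047,-0.011],[0,0,-0.089]],[[-0.076,0.043,-0.012],[0,0,-0.089]],[[-0.078,0.04,-0.011],[0,0,-0.089]],[[-0.08,0.037,-0.012],[0,0,-0.089]],[[-0.081,0.033,-0.011],[0,0,-0.089]],[[-0.083,0.029,-0.012],[0,0,-0.089]],[[-0.084,0.026,-0.011],[0,0,-0.089]],[[-0.085,0.022,-0.012],[0,0,-0.089]]]}}

```text
time_s: 21.9
ee_pos: [378.8, -178.4, 167.9]
ee_rot: [-180.0, -0.0, 77.2]
force: [1.9, -0.3, -0.6]
gripper_width: 52.0
gripper_force: 12.0
```

{"op": "send_rows", "data": {"deltas": [[[-0.085,0.018,-0.011],[0,0,-0.089]],[[-0.086,0.014,-0.012],[0,0,-0.089]],[[-0.087,0.011,-0.011],[0,0,-0.089]],[[-0.087,0.006,-0.012],[0,0,-0.089]],[[0,0,0],[0,0,0]],[[0,0,0],[0,0,0]]]}}

```text
time_s: 22.5
ee_pos: [375.8, -351.3, 190.1]
ee_rot: [-179.9, -0.1, 87.2]
force: [0.2, 0.3, 0.2]
gripper_width: 52.1
gripper_force: 12.0
```

```bash
python3 -c "
from h import *
lookplan('frame_board',(380.5,-275.5),'w11',23.3,[84,90])" 2>/dev/null
```

```text
frame_board [380.3, -274.7, 86.7, 0.94] ee [ 375.8 -351.3  190.1] [-1.7993e+02 -8.0000e-02  8.7150e+01] t 22.5
-> (380.3, -274.7, 83.3, 86.7) 3 rows
[[[0.051,0.0,0.071],[0.0,0.0,0.005]],[[0.051,0.001,0.071],[0.0,0.0,0.005]],[[0.052,0.0,0.071],[0.0,0.0,0.006]]]
-> (380.3, -274.7, 23.3, 86.7, 20) 4 rows
[[[0.0,0.0,0.03],[0.0,0.0,0.0]],[[0.0,0.0,0.03],[0.0,0.0,0.0]],[[0.0,0.0,0.03],[0.0,0.0,0.0]],[[0.0,0.0,0.03],[0.0,0.0,0.0]]]
```

{"op": "send_rows", "data": {"deltas": [[[0.051,0,0.071],[0,0,0.005]],[[0.051,0.001,0.071],[0,0,0.005]],[[0.052,0,0.071],[0,0,0.006]],[[0,0,0.03],[0,0,0]],[[0,0,0.03],[0,0,0]],[[0,0,0.03],[0,0,0]],[[0,0,0.03],[0,0,0]],[[0,0,0],[0,0,0]],[[0,0,0],[0,0,0]]]}}

```text
time_s: 23.45
ee_pos: [380.4, -273.0, 24.6]
ee_rot: [-179.9, -0.0, 86.9]
force: [0.3, 0.4, 0.2]
gripper_width: 51.7
gripper_force: 12.0
```

{"op": "send_rows", "data": {"deltas": [[[0,0,0],[0,0,0]],[[0,0,0],[0,0,0]],[[0,0,0],[0,0,0]],[[0,0,0],[0,0,0]],[[0,0,0],[0,0,0]],[[0,0,0],[0,0,0]],[[0,0,0],[0,0,0]]], "grip": 0}}

```text
time_s: 24.15
ee_pos: [380.7, -274.3, 24.4]
ee_rot: [180.0, 0.0, 86.8]
force: [0.9, 0.5, 0.1]
gripper_width: 91.1
gripper_force: 0.0
```

{"op": "send_rows", "data": {"deltas": [[[0,0,-0.067],[0,0,0]],[[0,0,-0.067],[0,0,0]],[[-0.051,0,-0.067],[0,0,0]],[[-0.051,0,-0.067],[0,0,0]],[[-0.052,0,-0.066],[0,0,0]],[[0,0,0],[0,0,0]],[[0,0,0],[0,0,0]]]}}

```text
time_s: 24.85
ee_pos: [376.2, -351.2, 191.6]
ee_rot: [180.0, 0.0, 86.8]
force: [0.1, 1.4, -0.8]
gripper_width: 91.3
gripper_force: 0.0
```

```bash
python3 -c "
from h import *
chk('frame',(380.3,-274.7),'w12')
a=np.radians(33.4)
plan((649-75*np.cos(a),106-75*np.sin(a),190,33.4),start=([377.2,-350.4,190],[180,0,86.7]))" 2>/dev/null
```

```text
on board frame [380.6, -274.2, -3.1, 0.94] ee [ 376.2 -351.2  191.6] [179.97   0.    86.76] t 24.85
-> (np.float64(586.3864102552445), np.float64(64.71394449362535), 190, 33.4) 11 rows
[[[0.078,0.034,0.0],[0.0,0.0,0.169]],[[0.08,0.027,0.0],[0.0,0.0,0.169]],[[0.082,0.02,0.0],[0.0,0.0,0.169]],[[0.083,0.013,0.0],[0.0,0.0,0.169]],[[0.084,0.006,0.0],[0.0,0.0,0.169]],[[0.085,-0.001,0.0],[0.0,0.0,0.169]],[[0.084,-0.008,0.0],[0.0,0.0,0.169]],[[0.083,-0.015,0.0],[0.0,0.0,0.169]],[[0.082,-0.023,0.0],[0.0,0.0,0.17]],[[0.079,-0.029,0.0],[0.0,0.0,0.169]],[[0.076,-0.036,0.0],[0.0,0.0,0.17]]]
```

View pics/w12_c.png

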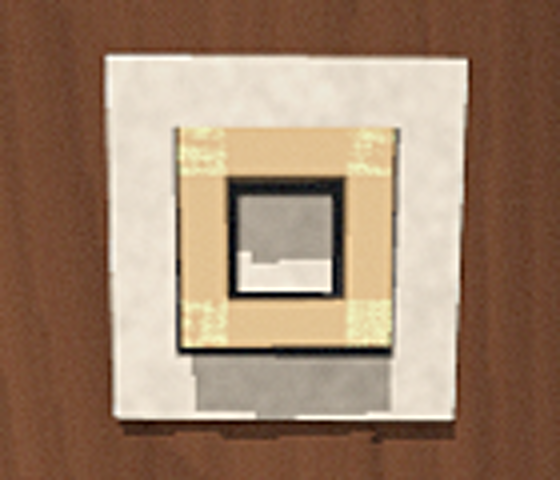

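The frame is centred. For the strip, the jaws must close across its width, so the tool yaw is about 123.5.

```bash
python3 -c "
from h import *
plan((689.4,43.5,190,123.5),start=([377.2,-350.4,190],[180,0,86.8]))" 2>/dev/null
```

```text
-> (689.4, 43.5, 190, 123.5) 12 rows
[[[0.068,0.048,0.0],[0.0,0.0,-0.107]],[[0.066,0.052,0.0],[0.0,0.0,-0.107]],[[0.063,0.055,0.0],[0.0,0.0,-0.107]],[[0.06,0.059,0.0],[0.0,0.0,-0.107]],[[0.057,0.062,0.0],[0.0,0.0,-0.107]],[[0.053,0.065,0.0],[0.0,0.0,-0.107]],[[0.05,0.067,0.0],[0.0,0.0,-0.107]],[[0.046,0.07,0.0],[0.0,0.0,-0.106]],[[0.042,0.072,0.0],[0.0,0.0,-0.107]],[[0.038,0.075,0.0],[0.0,0.0,-0.106]],[[0.034,0.076,0.0],[0.0,0.0,-0.107]],[[0.031,0.078,0.0],[0.0,0.0,-0.106]]]
```

{"op": "send_rows", "data": {"deltas": [[[0.068,0.048,0],[0,0,-0.107]],[[0.066,0.052,0],[0,0,-0.107]],[[0.063,0.055,0],[0,0,-0.107]],[[0.06,0.059,0],[0,0,-0.107]],[[0.057,0.062,0],[0,0,-0.107]],[[0.053,0.065,0],[0,0,-0.107]],[[0.05,0.067,0],[0,0,-0.107]],[[0.046,0.07,0],[0,0,-0.106]],[[0.042,0.072,0],[0,0,-0.107]],[[0.038,0.075,0],[0,0,-0.106]]]}}

```text
time_s: 25.9
ee_pos: [635.9, -20.2, 189.2]
ee_rot: [-179.8, -0.1, 117.6]
force: [1.1, -1.5, 0.7]
gripper_width: 91.0
gripper_force: 0.0
```

{"op": "send_rows", "data": {"deltas": [[[0.034,0.076,0],[0,0,-0.107]],[[0.031,0.078,0],[0,0,-0.106]],[[0,0,0],[0,0,0]],[[0,0,0],[0,0,0]]]}}

```text
time_s: 26.3
ee_pos: [687.0, 44.4, 188.8]
ee_rot: [-179.7, -0.1, 123.7]
force: [-0.4, -0.3, -0.3]
gripper_width: 91.2
gripper_force: 0.0
```

```bash
python3 -c "
from h import *
a=np.radians(113.1)
lookplan('strip',(648,105),'w13',17,[120,126],lift=(663-75*np.cos(a),-94-75*np.sin(a),190,113.1))" 2>/dev/null
```

```text
strip [648.1, 104.6, 123.9, 0.88] ee [687.   44.4 188.8] [-1.7974e+02 -1.3000e-01  1.2365e+02] t 26.3
-> (648.1, 104.6, 77, 123.9) 3 rows
[[[0.048,0.001,0.075],[0.0,0.0,-0.003]],[[0.048,0.001,0.076],[0.0,0.0,-0.003]],[[0.047,0.0,0.075],[0.0,0.0,-0.003]]]
-> (648.1, 104.6, 17, 123.9, 20) 4 rows
[[[0.0,0.0,0.03],[0.0,0.0,0.0]],[[0.0,0.0,0.03],[0.0,0.0,0.0]],[[0.0,0.0,0.03],[0.0,0.0,0.0]],[[0.0,0.0,0.03],[0.0,0.0,0.0]]]
-> (648.1, 104.6, 110, 123.9) 3 rows
[[[0.0,0.0,-0.062],[0.0,0.0,0.0]],[[0.0,0.0,-0.062],[0.0,0.0,0.0]],[[0.0,0.0,-0.062],[0.0,0.0,0.0]]]
-> (np.float64(692.425283745267), np.float64(-162.98661229913034), 190, 113.1) 7 rows
[[[-0.071,-0.032,-0.023],[0.0,0.0,0.054]],[[-0.071,-0.03,-0.023],[0.0,0.0,0.054]],[[-0.072,-0.028,-0.023],[0.0,0.0,0.054]],[[-0.073,-0.026,-0.023],[0.0,0.0,0.054]],[[-0.074,-0.025,-0.023],[0.0,0.0,0.054]],[[-0.074,-0.023,-0.023],[0.0,0.0,0.053]],[[-0.075,-0.02,-0.022],[0.0,0.0,0.054]]]
```

View pics/w13.png

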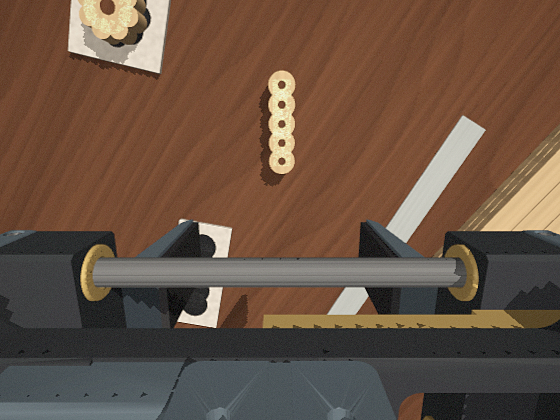

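The strip is at (282,124), in line with the tool. I'll grip its middle.

{"op": "send_rows", "data": {"deltas": [[[0.048,0.001,0.075],[0,0,-0.003]],[[0.048,0.001,0.076],[0,0,-0.003]],[[0.047,0,0.075],[0,0,-0.003]],[[0,0,0.03],[0,0,0]],[[0,0,0.03],[0,0,0]],[[0,0,0.03],[0,0,0]],[[0,0,0.03],[0,0,0]],[[0,0,0],[0,0,0]]]}}

```text
time_s: 27.15
ee_pos: [648.3, 102.1, 16.3]
ee_rot: [-179.8, -0.1, 123.7]
force: [-1.0, -0.1, 0.3]
gripper_width: 91.1
gripper_force: 0.0
```

{"op": "send_rows", "data": {"deltas": [[[0,0,0],[0,0,0]],[[0,0,0],[0,0,0]],[[0,0,0],[0,0,0]],[[0,0,0],[0,0,0]],[[0,0,0],[0,0,0]],[[0,0,0],[0,0,0]],[[0,0,0],[0,0,0]],[[0,0,0],[0,0,0]],[[0,0,0],[0,0,0]],[[0,0,0],[0,0,0]]], "grip": 1, "grip_force": 12}}

```text
time_s: 28.15
ee_pos: [649.6, 103.1, 18.4]
ee_rot: [-180.0, 0.0, 123.8]
force: [0.2, 0.7, -0.7]
gripper_width: 25.6
gripper_force: 12.0
```

{"op": "send_rows", "data": {"deltas": [[[0,0,0],[0,0,0]],[[0,0,0],[0,0,0]],[[0,0,0],[0,0,0]],[[0,0,0],[0,0,0]]]}}

```text
time_s: 28.55
ee_pos: [649.6, 103.1, 18.4]
ee_rot: [-180.0, 0.0, 123.8]
force: [-0.2, -0.2, 0.5]
gripper_width: 25.8
gripper_force: 12.0
```

{"op": "send_rows", "data": {"deltas": [[[0,0,-0.062],[0,0,0]],[[0,0,-0.062],[0,0,0]],[[0,0,-0.062],[0,0,0]],[[-0.071,-0.032,-0.023],[0,0,0.054]],[[-0.071,-0.03,-0.023],[0,0,0.054]],[[-0.072,-0.028,-0.023],[0,0,0.054]],[[-0.073,-0.026,-0.023],[0,0,0.054]],[[-0.074,-0.025,-0.023],[0,0,0.054]],[[-0.074,-0.023,-0.023],[0,0,0.053]],[[-0.075,-0.02,-0.022],[0,0,0.054]]]}}

```text
time_s: 29.55
ee_pos: [693.3, -166.4, 191.9]
ee_rot: [-180.0, 0.0, 112.9]
force: [0.5, -0.0, 0.2]
gripper_width: 26.1
gripper_force: 12.0
```

{"op": "send_rows", "data": {"deltas": [[[0,0,0],[0,0,0]],[[0,0,0],[0,0,0]]]}}

```text
time_s: 29.75
ee_pos: [693.2, -165.6, 191.2]
ee_rot: [-180.0, -0.0, 112.9]
force: [-0.5, 1.0, -0.1]
gripper_width: 26.1
gripper_force: 12.0
```

```bash
python3 -c "
from h import *
lookplan('strip_board',(664,-94),'w14',24,[110,116])" 2>/dev/null
```

```text
strip_board [662.2, -93.3, 113.1, 0.86] ee [ 693.2 -165.6  191.2] [-1.8000e+02 -4.0000e-02  1.1288e+02] t 29.75
-> (662.2, -93.3, 84, 113.1) 3 rows
[[[0.052,0.0,0.071],[0.0,0.0,-0.003]],[[0.053,0.0,0.07],[0.0,0.0,-0.002]],[[0.052,-0.001,0.071],[0.0,0.0,-0.003]]]
-> (662.2, -93.3, 24, 113.1, 20) 4 rows
[[[0.0,0.0,0.03],[0.0,0.0,0.0]],[[0.0,0.0,0.03],[0.0,0.0,0.0]],[[0.0,0.0,0.03],[0.0,0.0,0.0]],[[0.0,0.0,0.03],[0.0,0.0,0.0]]]
```

View pics/w14.png

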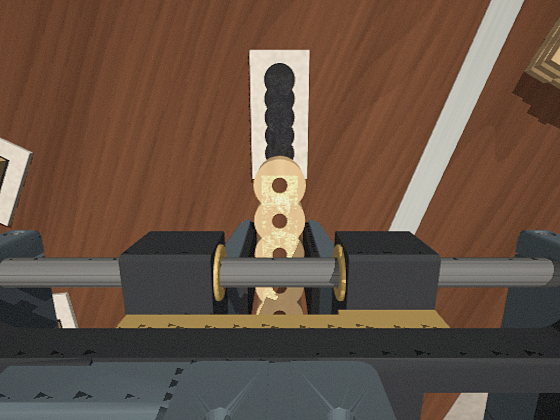

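The held strip hides the near end of the silhouette, around (280,160), so I'll back off 35 mm and measure again.

{"op": "send_rows", "data": {"deltas": [[[-0.07,0,0],[0,0,0]],[[0,0,0],[0,0,0]],[[0,0,0],[0,0,0]]]}}

```text
time_s: 30.1
ee_pos: [706.8, -195.8, 190.5]
ee_rot: [-179.9, -0.1, 113.0]
force: [-0.7, 0.0, -0.8]
gripper_width: 26.0
gripper_force: 12.0
```

```bash
python3 -c "
from h import *
lookplan('strip_board',(663,-94),'w15',24,[110,116],z0=191)
lookplan('strip_board',(663,-94),'w15b',24,[110,116],z0=191)" 2>/dev/null
```

```text
strip_board [662.4, -93.6, 113.0, 0.95] ee [ 706.8 -195.8  190.5] [-1.7993e+02 -1.0000e-01  1.1302e+02] t 30.1
-> (662.4, -93.6, 84, 113.0) 4 rows
[[[0.056,0.0,0.054],[0.0,0.0,0.0]],[[0.056,-0.001,0.053],[0.0,0.0,0.0]],[[0.055,0.0,0.054],[0.0,0.0,0.0]],[[0.056,-0.001,0.053],[0.0,0.0,0.001]]]
-> (662.4, -93.6, 24, 113.0, 20) 4 rows
[[[0.0,0.0,0.03],[0.0,0.0,0.0]],[[0.0,0.0,0.03],[0.0,0.0,0.0]],[[0.0,0.0,0.03],[0.0,0.0,0.0]],[[0.0,0.0,0.03],[0.0,0.0,0.0]]]
strip_board [662.5, -93.7, 113.0, 0.94] ee [ 706.7 -195.4  190.8] [-1.7994e+02 -9.0000e-02  1.1305e+02] t 30.15
-> (662.5, -93.7, 84, 113.0) 4 rows
[[[0.055,0.0,0.054],[0.0,0.0,0.0]],[[0.056,-0.001,0.053],[0.0,0.0,0.001]],[[0.055,0.0,0.054],[0.0,0.0,0.0]],[[0.056,-0.001,0.053],[0.0,0.0,0.001]]]
-> (662.5, -93.7, 24, 113.0, 20) 4 rows
[[[0.0,0.0,0.03],[0.0,0.0,0.0]],[[0.0,0.0,0.03],[0.0,0.0,0.0]],[[0.0,0.0,0.03],[0.0,0.0,0.0]],[[0.0,0.0,0.03],[0.0,0.0,0.0]]]
```

View pics/w15_f.png

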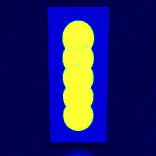

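The fit overlays the silhouette. Placing the strip now.

{"op": "send_rows", "data": {"deltas": [[[0.056,0,0.054],[0,0,0]],[[0.056,-0.001,0.053],[0,0,0]],[[0.055,0,0.054],[0,0,0]],[[0.056,-0.001,0.053],[0,0,0]],[[0,0,0.03],[0,0,0]],[[0,0,0.03],[0,0,0]],[[0,0,0.03],[0,0,0]],[[0,0,0.03],[0,0,0]],[[0,0,0],[0,0,0]],[[0,0,0],[0,0,0]]]}}

```text
time_s: 31.2
ee_pos: [662.7, -95.2, 24.3]
ee_rot: [-180.0, -0.0, 112.9]
force: [-0.2, -0.4, 0.3]
gripper_width: 26.0
gripper_force: 12.0
```

{"op": "send_rows", "data": {"deltas": [[[0,0,0],[0,0,0]],[[0,0,0],[0,0,0]],[[0,0,0],[0,0,0]],[[0,0,0],[0,0,0]],[[0,0,0],[0,0,0]],[[0,0,0],[0,0,0]],[[0,0,0],[0,0,0]],[[0,0,0],[0,0,0]]], "grip": 0}}

```text
time_s: 32.0
ee_pos: [662.6, -94.8, 24.4]
ee_rot: [-180.0, 0.0, 113.0]
force: [0.3, -1.2, -0.0]
gripper_width: 87.5
gripper_force: 0.0
```

{"op": "send_rows", "data": {"deltas": [[[0,0,-0.067],[0,0,0]],[[0,0,-0.067],[0,0,0]],[[-0.05,0,-0.067],[0,0,0]],[[-0.05,0,-0.067],[0,0,0]],[[-0.05,0,-0.067],[0,0,0]],[[0,0,0],[0,0,0]],[[0,0,0],[0,0,0]]]}}

```text
time_s: 32.7
ee_pos: [691.9, -164.1, 192.3]
ee_rot: [180.0, 0.0, 112.9]
force: [0.2, -0.2, -1.5]
gripper_width: 91.0
gripper_force: 0.0
```

```bash
python3 -c "
from h import *
chk('strip',(662.5,-93.6),'w16')
a=np.radians(10)
plan((458.6-75*np.cos(a),104.5-75*np.sin(a),190,10))" 2>/dev/null
```

```text
on board strip [661.9, -93.6, 113.1, 0.81] ee [ 691.9 -164.1  192.3] [1.7995e+02 1.0000e-02 1.1292e+02] t 32.7
-> (np.float64(384.73941852408444), np.float64(91.47638667498022), 190, 10) 14 rows
[[[0.051,-0.026,0.0],[0.0,0.0,0.257]],[[0.047,-0.032,0.0],[0.0,0.0,0.257]],[[0.042,-0.038,0.0],[0.0,0.0,0.257]],[[0.037,-0.043,0.0],[0.0,0.0,0.257]],[[0.031,-0.048,0.0],[0.0,0.0,0.257]],[[0.025,-0.051,0.0],[0.0,0.0,0.257]],[[0.018,-0.054,0.0],[-0.001,0.0,0.257]],[[0.011,-0.056,0.0],[0.0,0.0,0.256]],[[0.004,-0.057,0.001],[-0.001,0.0,0.257]],[[-0.004,-0.057,0.0],[0.0,0.0,0.256]],[[-0.011,-0.056,0.001],[0.0,0.001,0.257]],[[-0.018,-0.054,0.0],[-0.001,0.0,0.256]],[[-0.024,-0.051,0.0],[0.0,0.001,0.257]],[[-0.031,-0.048,0.001],[-0.001,0.0,0.256]]]
```

View pics/w16_c.png

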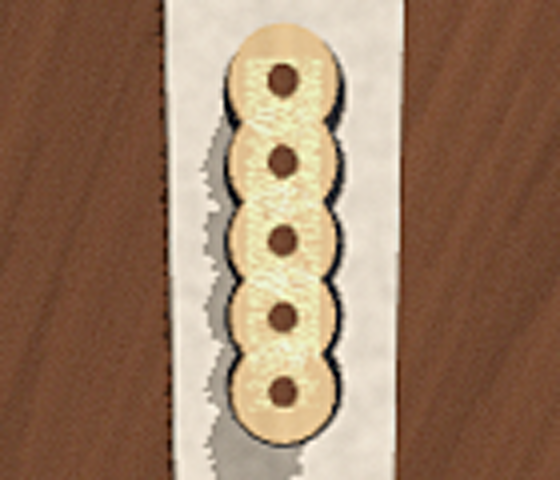

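The strip is centred. I'll go back and fix the rosette's 2 mm offset.

```bash
python3 -c "
from h import *
plan((471.6,30,190,100))" 2>/dev/null
```

```text
-> (471.6, 30, 190, 100) 7 rows
[[[0.075,-0.036,0.0],[-0.001,0.0,0.065]],[[0.074,-0.039,0.0],[0.0,-0.001,0.065]],[[0.073,-0.041,0.001],[-0.001,0.0,0.065]],[[0.072,-0.043,0.0],[0.0,-0.001,0.064]],[[0.07,-0.046,0.0],[-0.001,0.0,0.065]],[[0.068,-0.048,0.001],[0.0,-0.001,0.064]],[[0.067,-0.05,0.0],[-0.001,0.0,0.065]]]
```

{"op": "send_rows", "data": {"deltas": [[[0.075,-0.036,0],[0,0,0.065]],[[0.074,-0.039,0],[0,0,0.065]],[[0.073,-0.041,0.001],[0,0,0.065]],[[0.072,-0.043,0],[0,0,0.064]],[[0.07,-0.046,0],[0,0,0.065]],[[0.068,-0.048,0.001],[0,0,0.064]],[[0.067,-0.05,0],[0,0,0.065]],[[0,0,0],[0,0,0]],[[0,0,0],[0,0,0]]]}}

```text
time_s: 33.65
ee_pos: [471.0, 30.2, 190.1]
ee_rot: [-179.9, 0.0, 100.2]
force: [-0.0, -0.5, 0.1]
gripper_width: 91.0
gripper_force: 0.0
```

```bash
python3 - 2>/dev/null <<'E'
from h import *
s=state();c=calibration('wrist')
r=chk('rosette',(458.6,103.5),'w17'); im=np.load('w17.npy')
# board centre from its outline (white + anything enclosed), same picture
m=(im.min(2)>110).astype(np.uint8)
n,L,st,ce=cv2.connectedComponentsWithStats(m)
u=c['mtx']@(c['R']@np.array([458.6,104.5,6])+c['t']);u=u[:2]/u[2]
k=min(range(1,n),key=lambda i:np.hypot(*(ce[i]-u)) if st[i,4]>2000 else 1e9)
h=np.argwhere(L==k)[:,::-1]
w=ray(c,h,6)[:,:2].astype(np.float32); print('board',cv2.minAreaRect(w))
p=s['ee_pos']
plan((r[0],r[1],83,100),(r[0],r[1],23.5,100,20),start=([p[0],p[1],190],[180,0,s['ee_rot'][2]]))
E
```

```text
on board rosette [459.2, 102.9, 10.6, 0.86] ee [471.   30.2 190.1] [-179.9     0.    100.15] t 33.65
board ((458.3171691894531, 104.42250061035156), (92.2774658203125, 91.93466186523438), 20.54207420349121)
-> (459.2, 102.9, 83, 100) 3 rows
[[[0.049,0.001,0.071],[0.0,0.0,0.002]],[[0.049,0.001,0.072],[0.0,0.0,0.002]],[[0.049,0.0,0.071],[0.0,0.0,0.001]]]
-> (459.2, 102.9, 23.5, 100, 20) 3 rows
[[[0.0,0.0,0.04],[0.0,0.0,0.0]],[[0.0,0.0,0.04],[0.0,0.0,0.0]],[[0.0,0.0,0.039],[0.0,0.0,0.0]]]
```

View pics/w17_c.png

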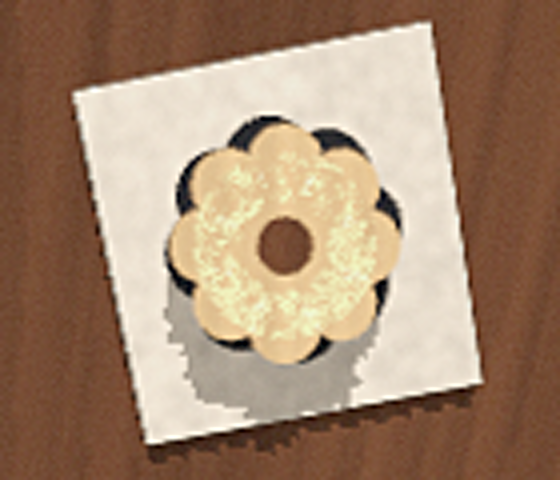

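The rosette sits about (+0.9, −1.5) mm off the board centre. I'll re-grip it, lift slightly, shift it back and turn it 10° to match the lobes.

{"op": "send_rows", "data": {"deltas": [[[0.049,0.001,0.071],[0,0,0.001]],[[0.049,0.001,0.072],[0,0,0]],[[0.049,0,0.071],[0,0,0]],[[0,0,0.04],[0,0,0]],[[0,0,0.04],[0,0,0]],[[0,0,0.039],[0,0,0]],[[0,0,0],[0,0,0]]]}}

```text
time_s: 34.4
ee_pos: [460.2, 101.2, 22.0]
ee_rot: [-179.8, 0.0, 99.9]
force: [-1.0, -0.3, 0.4]
gripper_width: 91.4
gripper_force: 0.0
```

{"op": "send_rows", "data": {"deltas": [[[0,0,0],[0,0,0]],[[0,0,0],[0,0,0]],[[0,0,0],[0,0,0]],[[0,0,0],[0,0,0]],[[0,0,0],[0,0,0]],[[0,0,0],[0,0,0]],[[0,0,0],[0,0,0]],[[0,0,0],[0,0,0]],[[0,0,0],[0,0,0]],[[0,0,0],[0,0,0]]], "grip": 1, "grip_force": 12}}

```text
time_s: 35.4
ee_pos: [460.8, 101.9, 25.0]
ee_rot: [180.0, 0.0, 100.0]
force: [-0.8, -0.1, 5.5]
gripper_width: 56.3
gripper_force: 12.0
```

{"op": "send_rows", "data": {"deltas": [[[0,0,-0.02],[0,0,0]],[[0.003,-0.001,0],[0,0,0]],[[0,0,0],[0,0,-0.175]],[[0,0,0],[0,0,-0.175]],[[0,0,0],[0,0,0]],[[0,0,0.019],[0,0,0]],[[0,0,0],[0,0,0]],[[0,0,0],[0,0,0]]]}}

```text
time_s: 36.2
ee_pos: [459.3, 103.2, 24.4]
ee_rot: [-179.9, -0.0, 110.0]
force: [0.7, -0.7, 0.0]
gripper_width: 56.6
gripper_force: 12.0
```

{"op": "send_rows", "data": {"deltas": [[[0,0,0],[0,0,0]],[[0,0,0],[0,0,0]],[[0,0,0],[0,0,0]],[[0,0,0],[0,0,0]],[[0,0,0],[0,0,0]],[[0,0,0],[0,0,0]],[[0,0,0],[0,0,0]],[[0,0,0],[0,0,0]]], "grip": 0}}

```text
time_s: 37.0
ee_pos: [459.8, 103.3, 24.9]
ee_rot: [180.0, 0.0, 110.0]
force: [-0.1, -0.2, 0.0]
gripper_width: 91.4
gripper_force: 0.0
```

{"op": "send_rows", "data": {"deltas": [[[0,0,-0.067],[0,0,0]],[[0,0,-0.067],[0,0,0]],[[-0.05,0,-0.067],[0,0,0]],[[-0.05,0,-0.067],[0,0,0]],[[-0.05,0,-0.067],[0,0,0]],[[0,0,0],[0,0,0]],[[0,0,0],[0,0,0]]]}}

```text
time_s: 37.7
ee_pos: [485.4, 32.5, 192.7]
ee_rot: [179.9, 0.0, 109.9]
force: [-0.4, 0.4, -0.8]
gripper_width: 91.5
gripper_force: 0.0
```

```bash
python3 - 2>/dev/null <<'E'
from h import *
c=calibration('wrist')
r=chk('rosette',(458.6,103.5),'w18'); im=np.load('w18.npy')
n,L,st,ce=cv2.connectedComponentsWithStats((im.min(2)>110).astype(np.uint8))
u=c['mtx']@(c['R']@np.array([458.6,104.5,6])+c['t']);u=u[:2]/u[2]
k=min(range(1,n),key=lambda i:np.hypot(*(ce[i]-u)) if st[i,4]>2000 else 1e9)
print('board',cv2.minAreaRect(ray(c,np.argwhere(L==k)[:,::-1],6)[:,:2].astype(np.float32)))
im=grab_frame('top'); np.save('topE.npy',im)
save(cv2.resize(im[90:270,90:500],None,fx=1.9,fy=1.9,interpolation=cv2.INTER_CUBIC),'end.png')
E
```

```text
on board rosette [458.6, 104.2, 20.2, 0.86] ee [485.4  32.5 192.7] [1.7994e+02 1.0000e-02 1.0992e+02] t 37.7
board ((458.33441162109375, 104.46841430664062), (92.25482940673828, 91.97270202636719), 20.548259735107422)
```

View pics/w18_c.png

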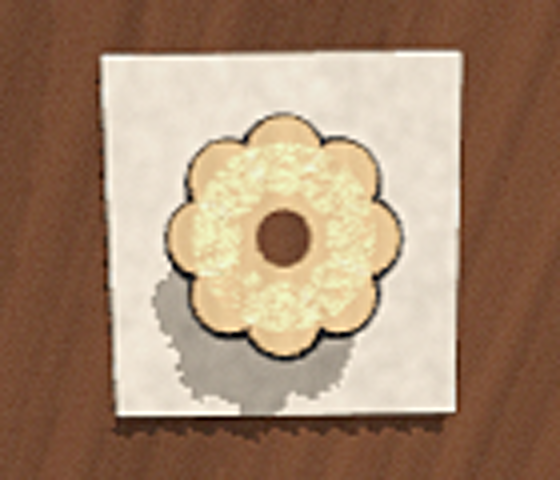

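The rosette is now centred to within 0.5 mm. All four ornaments are placed and the gripper is clear, so I'm handing in.

```bash
python3 -c "
from workcell import *
print(job_done())"
```

```text
the job is handed in; nothing more can be done
None
```

I placed and released all four ornaments, each within about 1 mm of the centre of its own board and lined up with the silhouette, and handed the job in at about 38 s without touching the tape measure, the glue jar or the orange and purple look-alikes.

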